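# Lock the lap on its spindle with the spring clip

### The arm

A 6-joint arm with a two-finger parallel gripper is mounted at the origin on the work surface. World frame = base frame: x ahead of the robot, y to its left, z up, the work surface at z = 0. Lengths are in m, angles in rad, forces in N, time in s.
With the tool pointing down it reaches from about 0.425 to 0.95 m from the base axis. Payload 3.5 kg.
Tool frame: the origin (TCP) lies on the centre line of the jaws, within the pads' length; the fingertips stand 11 mm ahead of it and the grasp point (between the pads) lies 8 mm behind it; x points along the fingers, y is the direction in which the jaws open and shut, and the axes are right-handed (so a half turn about x gives the same grasp; the last joint's range is limited). The gripper opens to 85 mm and grips with 20 to 120 N. Pads are 22 mm wide; open, the fingers measure 114 mm over their backs; the gripper's body (76 mm by 85 mm) begins 54 mm behind the grasp point. The pads swing forward as they close: fully open they stand 13 mm farther back than shut.
Start: joints at [0.988, 0.286, 1.577, -0, 1.279, -0.15], TCP at [0.283, 0.613, 0.219] pointing down, gripper open.
Joint ranges: [-2.77, 2.77], [-0.9, 2.22], [0.21, 2.48], [-1.53, 4.67], [0.24, 2.81], [-2.84, 2.84]. Speed limits (rad/s): [2.79, 2.79, 3.14, 3.14, 3.14, 3.14].

### API

Orientations are given as a unit quaternion [x, y, z, w].
In Python, from plant import ctrl gives the robot as it stands. The module is installed in compiled form; this text tells all that it offers.
- The arm moves only by the tool drive_tool, never from a script. Its argument "series" is a list of rows, each a list of 2 entries, a list of its own where there are three numbers: the shift along the tool's x, y, z in units of 50 mm (1.0 is 50 mm), then the turn, a rotation vector about the tool's x, y, z in degrees. A call has 1 to 5 rows; each row shifts and turns the pose as measured when the row begins, along the tool's axes as they then stand; what a row does not reach is not made up. A row lasts 1/10 s, in which the tool goes at most 50 mm and 8.59 degrees, less where a joint would pass 70% of its speed; a pose out of reach is approached as far as the arm can. A call is refused whole if a number of a shift passes 1 or a number of a turn 8.59, either way. A call with a gripper value outside its range is refused whole. "grip" is the gripper's target within -1 to 1 (fully open at 1, half-way at 0, shut at -1), set as the call begins (left out, the last holds). The fingers move at their own pace and stop on an object; "newtons" is the grip in N (left out, the last holds). Time passes only in rows, so rows that do not move let the fingers close. It gives the time, the measured TCP pose, the force and the opening at its end, in the units of the state.
- ctrl.get_state(): the state, without advancing time (a new reading comes with each control period).
- ctrl.read_camera(name): name is "side" or "top"; returns a dict with "img" (384x512x3 uint8, red, green, blue), "camera_matrix" (3x3 intrinsics, pixels), "k1" (the pictures are not rectified: a ray, as slopes to the right and down, at radius r is drawn at 1 + k1 r^2 times it, then the intrinsics apply), "R" (3x3) and "t" (3): a world point X has camera coordinates R X + t. Camera axes: x right, y down, z forward; pixel columns grow to the right and rows downward; lengths in m; the calibration is good to about 2 mm. A picture is of the moment at which its call begins. There is no depth.
- ctrl.sign_off(): hands the job in, once; it reports no verdict.
The state is a dict: "time": time; "qpos": joint angles; "dq": joint speeds; "joint_efforts": joint torques, N m; "eef_pos": TCP position; "tcp_rot": TCP orientation; "contact_force": force on the tool from outside, world axes, zero at the start; "wrist_torque": the same for the moment, N m; "opening": opening from 0.0 (shut) to 1.0 (fully open).
Only numpy, scipy, OpenCV 4.12 (cv2) and the standard library are available. Lean on these libraries where they do the work, as an engineer would, in place of code of your own. Each camera call takes 0.05 s, during which the arm holds its last target.

### The job

Press the copper lap on the jeweller's lapping head gently down its spindle until it rests on its seat, then take the spring clip (it has an upright tab to hold it by) from the wooden slab and push it, lying flat on the lap, sideways into the spindle groove until it snaps fully home; let go of it there. Do not force anything - work by feel - and leave the bowl, screwdriver, hammer and jar where they are.

Things in the scene. Friction and masses are not known exactly. Their poses are not given: they have to be found in the camera images.
- spindle: Lapping head, fixed to the bench: green square cast base 110 x 110 x 28 mm, on it a round hub 64 mm across up to z = 50 mm, and an upright steel spindle on its centre carrying a copper lap. Origin: centre of the base's underside, on the spindle axis; z up along the spindle.
- neck (a point): Point on the spindle axis at the lower end of the groove, 64 mm above the bench; z up. The groove (neck) is 12 mm thick, open all round, 7.5 mm high above this point. Over it is the spindle's head: 20 mm across, 13 mm high, top 5 mm tapering. The clip can come from any side.
- lap (a joint): Height in m of the copper lap above its seat on the hub, 0 to 0.018. It starts raised, covering the groove, held by friction; about 6 N of downward push slides it and it stays where left. At 0 it rests on its seat, a slightly soft stop, its upper face level with the lower end of the groove.
- lap_face (a point): Centre of the upper face of the copper lap, a disc 100 mm across and 14 mm thick round the spindle; z up; moves with the lap. Press anywhere on the face clear of the spindle's head.
- clip: Dark steel spring clip, 59 x 30 x 5 mm, about 65 g, lying flat on the wooden slab, tab up. Origin: underside, at the point where the spindle axis lies when fully home; z up; x points out of the mouth: the way to push. Solid body 30 mm wide from x = -23 to the slot's bottom at -6.3 mm; slot walls at y = +-7.5 mm; jaws reach x = 12 mm; a tail 10 mm wide reaches back to -47 mm.
- clip_mouth (a point): Middle of the clip's mouth, 6.9 mm ahead of the clip's origin, underside. Round noses (7 mm across, at y = +-7 mm) on two sprung jaws leave a mouth only 7 mm wide. The neck meets them when the clip is 13 mm short of home; the jaws then spread, each about 3 N per mm at its nose; it takes 8 to 20 N of push, then snaps home with about 1 mm of play.
- clip_tab (a point): Grasp point on the clip's upright tab, at x = -36, y = 0, z = 22 mm of the clip. The tab is 10 mm thick across the clip's y, 22 mm long (x = -47 to -25 mm) and stands from the clip's underside to 34 mm, with free space down both its sides as far as the clip's underside.
- slab: Wooden soldering slab, fixed to the bench, 130 x 120 x 18 mm; origin: centre of the underside. The clip lies on its top at z = 18 mm.
- bowl: Bystander: amber glass bowl, 130 mm across and 50 mm high; origin: centre of its underside.
- driver: Bystander: screwdriver lying on the bench, 170 mm long, along its x; origin: its underside near the middle.
- mallet: Bystander: small hammer lying on the bench, 220 mm long, along its x; origin: its underside near the middle.
- jar: Bystander: small white jar, 50 mm across and 50 mm high, blue cap; origin: centre of its underside.
Things that resemble listed ones, but are neither listed nor needed, are in the scene too. What is meant by the spindle is not red, and is the larger of those in its own colour. Several things have the shape of the clip; the one meant has the colours described above.

How it is judged:
By the outcome, as a careful person would: the job done as asked, in the order asked, and still so for the second after the job is handed in, with the robot touching nothing.
It also fails if it takes over 61 s, if anything falls off the work surface, if the arm or the gripper's body presses on something with over 40 N, if the wrist force passes 120 N, or if a joint passes its speed limit or range.

## Working session

There is one attempt and no reset: what is moved stays moved. The work goes in short steps, Python scripts to look and compute and a tool call to move; the robot and the scene stay as the last step left them, time stands still between calls to the robot, and variables do not carry over. Pictures are saved under pics/ and viewed, and the job is handed in when it is done.

Besides the shell and the picture viewer there is one more tool, called after "Emit:" as name(argument=value, ...), one argument or row to a line, values as JSON. drive_tool: Moves the arm, as the interface text tells. Its arguments: {"type":"object","properties":{"series":{"type":"array"},"grip":{"type":"number"},"newtons":{"type":"number"}},"required":["series"]}

```bash
mkdir -p pics
cat > h.py <<'E'
import numpy as np, cv2
from plant import ctrl
from scipy.spatial.transform import Rotation as Ro
def snap(n,fn):
    d=ctrl.read_camera(n); cv2.imwrite(f'pics/{fn}.png',cv2.cvtColor(d['img'],cv2.COLOR_RGB2BGR)); np.savez(f'pics/{fn}.npz',**d); return d
def crop(fn,x0,y0,x1,y1,s,out):
    im=cv2.imread(f'pics/{fn}.png')[y0:y1,x0:x1]
    cv2.imwrite(f'pics/{out}.png',cv2.resize(im,None,fx=s,fy=s,interpolation=cv2.INTER_CUBIC))
def ray(d,u,v):
    K=d['camera_matrix'];k=float(d['k1'])
    p=np.array([(u-K[0,2])/K[0,0],(v-K[1,2])/K[1,1]]);q=p.copy()
    for _ in range(30): q=p/(1+k*(q@q))
    R=d['R'];return -R.T@d['t'],R.T@np.array([q[0],q[1],1])
def atz(d,u,v,z):
    c,r=ray(d,u,v);return c+r*(z-c[2])/r[2]
def proj(d,X):
    c=d['R']@np.array(X)+d['t'];q=c[:2]/c[2];q=q*(1+float(d['k1'])*(q@q));K=d['camera_matrix']
    return np.array([K[0,0]*q[0]+K[0,2],K[1,1]*q[1]+K[1,2]])
def tri(d1,p1,d2,p2):
    c1,r1=ray(d1,*p1);c2,r2=ray(d2,*p2)
    a=np.linalg.lstsq(np.c_[r1,-r2],c2-c1,rcond=None)[0]
    A=c1+a[0]*r1;B=c2+a[1]*r2;return (A+B)/2,np.linalg.norm(A-B)
def st():
    s=ctrl.get_state()
    for k in ('time','qpos','eef_pos','tcp_rot','contact_force','wrist_torque','opening'): print(k,np.round(s[k],4))
    print(np.round(Ro.from_quat(s['tcp_rot']).as_matrix(),3)); return s
def load(fn): return dict(np.load(f'pics/{fn}.npz'))
E
python3 - <<'E'
from h import *
for n in('top','side'):
    d=snap(n,n+'0'); print(n,np.round(-d['R'].T@d['t'],3),d['k1'],d['camera_matrix'])
st()
E
```

```text
top [0.43  0.011 0.856] -0.01992972426439019 [[365.98889792   0.         255.04407387]
 [  0.         365.98889792 195.4971404 ]
 [  0.           0.           1.        ]]
side [ 0.21  -0.678  0.725] 0.014454263171386888 [[485.77213019   0.         254.0717657 ]
 [  0.         485.77213019 187.3252717 ]
 [  0.           0.           1.        ]]
time 0.1
qpos [ 0.988   0.2871  1.5781  0.      1.2786 -0.15  ]
eef_pos [0.2827 0.6122 0.2172]
tcp_rot [ 0.1511  0.6909 -0.1525  0.6903]
contact_force [ 0.054   0.1616 -0.2002]
wrist_torque [ 0.0057 -0.0423 -0.0026]
opening 0.9981
[[-0.001  0.419  0.908]
 [-0.002  0.908 -0.419]
 [-1.    -0.002 -0.   ]]
```

View pics/top0.png

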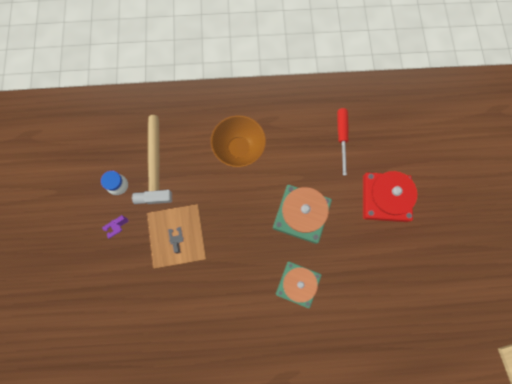

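View pics/side0.png

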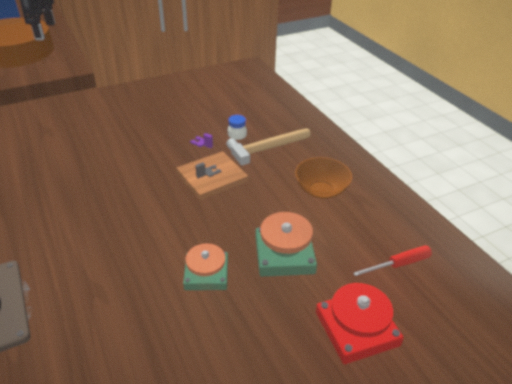

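The top view shows the large green lapping head at about (304,210), a small green one at (300,285) and a red decoy. The dark clip is on the slab at about (176,239), and a purple decoy clip sits at (115,227). I'll enlarge both views.

Run:
```python
from h import *
crop('top0',140,195,215,275,7,'c1'); crop('top0',260,170,345,250,7,'c2')
crop('side0',170,130,260,200,8,'c3'); crop('side0',240,195,330,285,6,'c4')
```

```text
(no output)
```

View pics/c1.png

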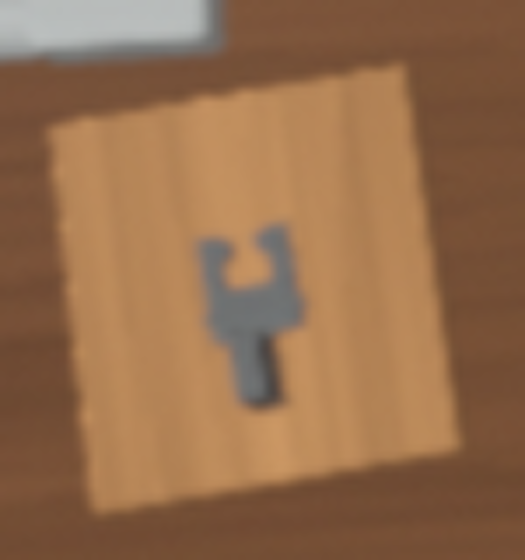

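View pics/c2.png

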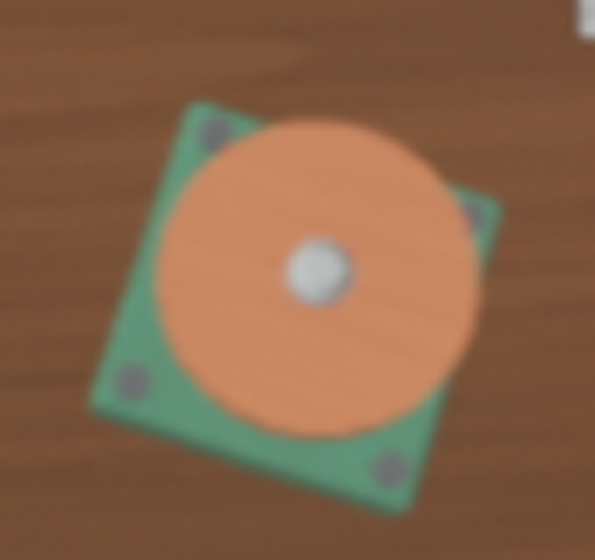

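View pics/c3.png

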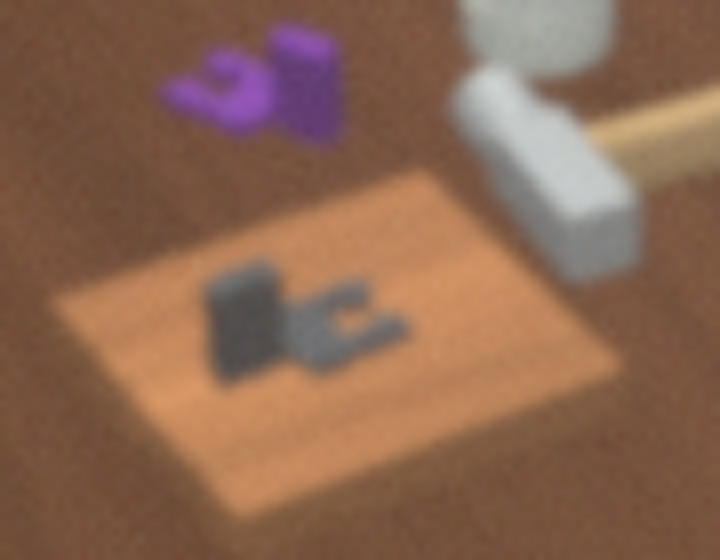

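View pics/c4.png

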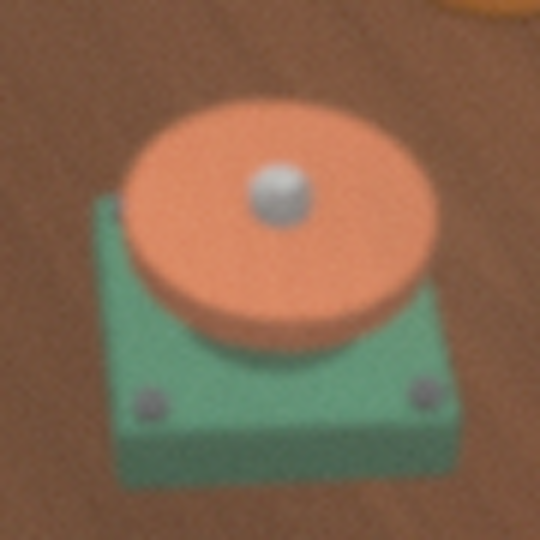

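Run:
```python
from h import *
from scipy.optimize import least_squares
t,s=load('top0'),load('side0')
P=lambda x0,y0,k,x,y:((x+.5)/k-.5+x0,(y+.5)/k-.5+y0)
T1=lambda x,y:P(140,195,7,x,y);T2=lambda x,y:P(260,170,7,x,y);S3=lambda x,y:P(170,130,8,x,y);S4=lambda x,y:P(240,195,6,x,y)
# spindle head
print('head tri',tri(t,T2(317,270),s,S4(280,188)))
# lap disc: top view extents
for z in(.082,.078): print('lap c',z,atz(t,*T2(318.5,278),z),atz(s,*S4(281,210),z), 'dia',np.linalg.norm(atz(t,*T2(155,278),z)-atz(t,*T2(482,278),z)))
# base corners bottom/top z=.028
for z,pts in((.028,[(195,102),(502,205),(410,512),(93,405)]),):
    A=np.array([atz(t,*T2(*p),z) for p in pts]);print('base',A.mean(0),np.linalg.norm(np.diff(A,axis=0),axis=1))
A=np.array([atz(s,*S4(*p),.028) for p in[(120,430),(460,410)]]);print('side front edge',A)
# clip
F=atz(t,*T1(245,233),.023);B=atz(t,*T1(261,330),.023);print('F,B',F,B,np.linalg.norm(F-B))
tb=atz(t,*T1(264,402),.052);print('tabback top',tb)
d=F-B;yaw=np.arctan2(d[1],d[0]);print('yaw',np.degrees(yaw),'origin',F-0.012*d/np.linalg.norm(d),B+.023*d/np.linalg.norm(d))
# slab
A=np.array([atz(t,*T1(*p),.018) for p in[(48,130),(405,65),(460,450),(93,513)]]);print('slab',A.mean(0),np.linalg.norm(np.diff(A,axis=0),axis=1));e=A[1]-A[0];print(np.degrees(np.arctan2(A[0][1]-A[3][1],A[0][0]-A[3][0])))
A2=np.array([atz(s,*S3(*p),.018) for p in[(52,303),(425,170),(622,365),(240,518)]]);print('slab side',A2.mean(0),A2)
print(A)
for n,p in(('noseR',(405,325)),('noseL',(362,288)),('bodyRc',(320,375))): print(n,atz(s,*S3(*p),.023 if n!='bodyRc' else .018))
print('tabtop c side',atz(s,*S3(242,276),.052))
```

```text
head tri (array([ 0.5754805 , -0.10909638,  0.07643752]), np.float64(0.0006560586407027627))
lap c 0.082 [ 0.57222932 -0.10859185  0.082     ] [ 0.56740366 -0.12271364  0.082     ] dia 0.1007809515210026
lap c 0.078 [ 0.57296369 -0.10921082  0.078     ] [ 0.56962551 -0.1192608   0.078     ] dia 0.1013017543997569
base [ 0.57394124 -0.11011945  0.028     ] [0.10715048 0.107202   0.1077088 ]
side front edge [[ 0.50320493 -0.13992927  0.028     ]
 [ 0.60418626 -0.17929997  0.028     ]]
F,B [0.55769549 0.18463437 0.023     ] [0.52569128 0.17981611 0.023     ] 0.03236487033324761
tabback top [0.49992692 0.17331012 0.052     ]
yaw 8.561626276152902 origin [0.54582921 0.1828479  0.023     ] [0.54843498 0.1832402  0.023     ]
slab [0.54075505 0.18378062 0.018     ] [0.11999624 0.12888056 0.11916021]
6.838527549969755
slab side [0.53941806 0.18154147 0.018     ] [[0.46845261 0.23191853 0.018     ]
 [0.59713984 0.24753537 0.018     ]
 [0.60964145 0.13169726 0.018     ]
 [0.48243832 0.11501471 0.018     ]]
[[0.5967835  0.25071546 0.018     ]
 [0.61181658 0.13166461 0.018     ]
 [0.48375575 0.11715175 0.018     ]
 [0.47066437 0.23559064 0.018     ]]
noseR [0.55712568 0.17077538 0.023     ]
noseL [0.55275146 0.19299414 0.023     ]
bodyRc [0.52749269 0.1653595  0.018     ]
tabtop c side [0.50963906 0.17707246 0.052     ]
```

Run:
```python
from h import *
from scipy.optimize import least_squares
t,s=load('top0'),load('side0')
# segment lap by hue, print extents
def mask(fn,x0,y0,x1,y1):
    im=cv2.imread(f'pics/{fn}.png')[y0:y1,x0:x1];h=cv2.cvtColor(im,cv2.COLOR_BGR2HSV)
    return im,h
a=np.linspace(0,2*np.pi,180)
def ext(d,c):
    q=np.array([proj(d,[c[0]+.05*np.cos(x),c[1]+.05*np.sin(x),c[2]]) for x in a]);return np.r_[q.min(0),q.max(0)]
P=lambda x0,y0,k,x,y:((x+.5)/k-.5+x0,(y+.5)/k-.5+y0)
T=np.r_[P(260,170,7,155,118),P(260,170,7,482,438)]
S=np.r_[P(240,195,6,122,98),P(240,195,6,440,322)]
f=lambda c:np.r_[ext(t,c)-T,ext(s,c)-S]
r=least_squares(f,[.573,-.109,.08]);print(r.x,np.round(r.fun,2))
for z in(.072,.076,.082):
  r=least_squares(lambda c:f([c[0],c[1],z]),[.573,-.109]);print(z,r.x,np.round(r.fun,2))
```

```text
[ 0.57490128 -0.11067511  0.07040816] [ 0.62  0.46 -0.41 -0.33  0.47  0.3  -0.46 -0.47]
0.072 [ 0.57445077 -0.11109013] [ 0.88  0.46 -0.06 -0.23  0.38 -0.09 -0.47 -0.84]
0.076 [ 0.57332209 -0.11212681] [ 1.54  0.48  0.84  0.02  0.15 -1.1  -0.49 -1.78]
0.082 [ 0.57163815 -0.11366502] [ 2.53  0.5   2.19  0.41 -0.19 -2.63 -0.53 -3.22]
```

Emit:
drive_tool(
  series=[
    [[0, 0, 0], [-8.3, 0, 0]],
    [[0, 0, 0], [-8.3, 0, 0]],
    [[0, 0, 0], [-8.3, 0, 0]],
    [[0, 0, 0], [-8.3, 0, 0]],
  ],
  grip=-1,
  newtons=40,
)

```text
time: 0.5
eef_pos: [0.2818, 0.6109, 0.2138]
tcp_rot: [-0.061, 0.706, 0.057, 0.703]
contact_force: [-0.7, -0.4, -0.8]
opening: 0.328
```

```bash
cat >> h.py <<'E'
def togo(X,yaw=None):
    s=ctrl.get_state();R=Ro.from_quat(s['tcp_rot']).as_matrix()
    d=R.T@(np.array(X)-s['eef_pos'])/0.05
    print('t',round(s['time'],2),'pos',np.round(s['eef_pos'],4),'F',np.round(s['contact_force'],2),'open',round(s['opening'],3))
    print('tool z yaw',round(np.degrees(np.arctan2(R[1,2],R[0,2])),2),'tilt x-axis',np.round(R[:,0],4),'units to go',np.round(d,3))
E
python3 - <<'E'
from h import *
togo([.545,-.115,.2])
E
```

```text
t 0.5 pos [0.2818 0.6109 0.2138] F [-0.7  -0.35 -0.76] open 0.328
tool z yaw 9.54 tilt x-axis [-0.0044 -0.0066 -1.    ] units to go [  0.35  -15.187   2.785]
```

Emit:
drive_tool(
  series=[
    [[0, -0.95, 0.18], [0, 0, 0]],
    [[0, -0.95, 0.18], [0, 0, 0]],
    [[0, -0.95, 0.18], [0, 0, 0]],
    [[0, -0.95, 0.18], [0, 0, 0]],
    [[0, -0.95, 0.18], [0, 0, 0]],
  ],
)

```text
time: 1.0
eef_pos: [0.3651, 0.3808, 0.2099]
tcp_rot: [-0.067, 0.708, 0.06, 0.701]
contact_force: [0.3, 0.3, 0.0]
opening: -0.004
```

Emit:
drive_tool(
  series=[
    [[0, -0.95, 0.18], [0, 0, 0]],
    [[0, -0.95, 0.18], [0, 0, 0]],
    [[0, -0.95, 0.18], [0, 0, 0]],
    [[0, -0.95, 0.18], [0, 0, 0]],
    [[0, -0.95, 0.18], [0, 0, 0]],
  ],
)

```text
time: 1.5
eef_pos: [0.4515, 0.1462, 0.2097]
tcp_rot: [-0.068, 0.708, 0.061, 0.7]
contact_force: [1.6, 0.5, -0.5]
opening: -0.001
```

Run:
```python
from h import *
togo([.545,-.115,.13])
```

```text
t 1.5 pos [0.4515 0.1462 0.2097] F [ 1.61  0.51 -0.45] open -0.001
tool z yaw 10.42 tilt x-axis [-0.0101 -0.0112 -0.9999] units to go [ 1.634 -5.46   0.912]
```

Emit:
drive_tool(
  series=[
    [[0, -0.92, 0.16], [0, 0, 0]],
    [[0, -0.92, 0.16], [0, 0, 0]],
    [[0, -0.92, 0.16], [0, 0, 0]],
    [[0, -0.92, 0.16], [0, 0, 0]],
    [[0.3, -0.92, 0.16], [0, 0, 0]],
  ],
)

```text
time: 2.0
eef_pos: [0.5335, -0.0826, 0.1973]
tcp_rot: [-0.068, 0.707, 0.06, 0.702]
contact_force: [0.5, 0.4, 0.5]
opening: -0.003
```

```bash
cat >> h.py <<'E'
_t=togo
def togo(X,yaw=8.0):
    _t(X);s=ctrl.get_state();R=Ro.from_quat(s['tcp_rot'])
    c,n=np.cos(np.radians(yaw)),np.sin(np.radians(yaw))
    T=np.array([[0,-n,c],[0,c,n],[-1,0,0]])
    print('turn deg',np.round((R.inv()*Ro.from_matrix(T)).as_rotvec(degrees=True),2))
E
python3 - <<'E'
from h import *
togo([.545,-.115,.11])
E
```

```text
t 2.0 pos [ 0.5335 -0.0826  0.1973] F [0.48 0.37 0.46] open -0.003
tool z yaw 10.34 tilt x-axis [-0.0064 -0.0117 -0.9999] units to go [ 1.752 -0.662  0.125]
turn deg [ 2.34 -0.47  0.61]
```

Emit:
drive_tool(
  series=[
    [[0.4, -0.66, 0.12], [2.3, -0.5, 0.6]],
    [[0.6, 0, 0], [0, 0, 0]],
    [[0.6, 0, 0], [0, 0, 0]],
    [[0, 0, 0], [0, 0, 0]],
  ],
)

```text
time: 2.4
eef_pos: [0.5455, -0.1228, 0.1128]
tcp_rot: [-0.045, 0.706, 0.046, 0.705]
contact_force: [-0.8, 0.4, 0.0]
opening: 0.0
```

Run:
```python
from h import *
togo([.545,-.115,.09])
t=snap('top','top1');s=snap('side','side1')
crop('top1',250,160,350,250,7,'d1');crop('side1',230,130,340,285,4,'d2')
st()
```

```text
t 2.4 pos [ 0.5455 -0.1228  0.1128] F [-0.84  0.41  0.04] open 0.0
tool z yaw 7.38 tilt x-axis [-1.2e-03  1.0e-04 -1.0e+00] units to go [0.455 0.155 0.012]
turn deg [-0.62 -0.07 -0.02]
time 2.5
qpos [-4.0160e-01  1.4190e-01  1.9428e+00 -3.0000e-04  1.0499e+00 -2.1022e+00]
eef_pos [ 0.5483 -0.1233  0.1174]
tcp_rot [-0.0471  0.7035  0.0447  0.7077]
contact_force [ 0.0977  1.38   -0.3734]
wrist_torque [-0.0184  0.0369  0.0106]
opening -0.0037
[[ 0.006 -0.13   0.992]
 [-0.003  0.992  0.13 ]
 [-1.    -0.004  0.006]]
```

View pics/d1.png

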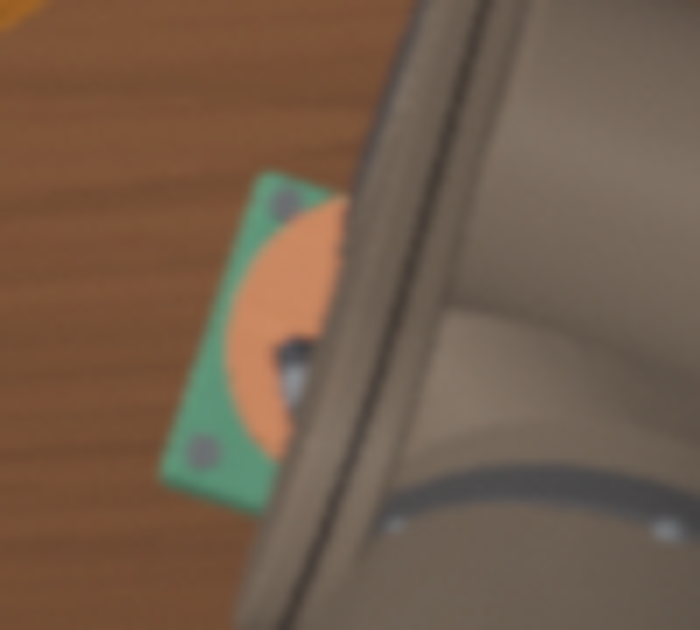

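View pics/d2.png

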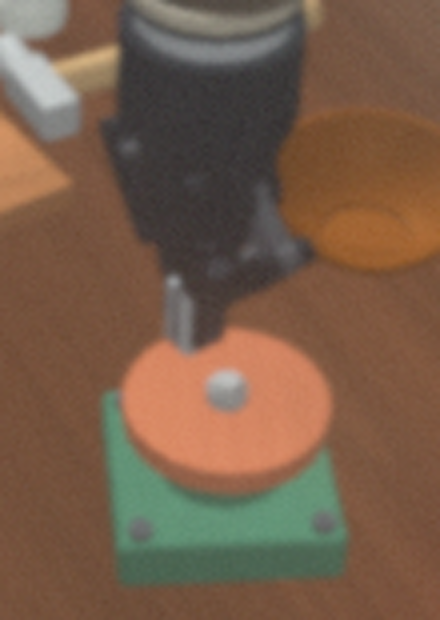

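The fingers, at about (185,340) in the side crop, are shut above the lap face beside the head, so I'll descend in small steps.

Emit:
drive_tool(
  series=[
    [[0.1, 0.08, -0.03], [0, 0, 0]],
    [[0.1, 0.08, -0.03], [0, 0, 0]],
    [[0.1, 0, 0], [0, 0, 0]],
    [[0, 0, 0], [0, 0, 0]],
    [[0, 0, 0], [0, 0, 0]],
  ],
)

```text
time: 3.0
eef_pos: [0.5477, -0.1146, 0.1079]
tcp_rot: [-0.05, 0.7, 0.044, 0.711]
contact_force: [0.5, 0.5, 0.4]
opening: -0.002
```

Run:
```python
from h import *
togo([.545,-.115,.09])
```

```text
t 3.0 pos [ 0.5477 -0.1146  0.1079] F [0.52 0.51 0.43] open -0.002
tool z yaw 7.63 tilt x-axis [ 0.0165 -0.0069 -0.9998] units to go [ 0.357  0.003 -0.059]
turn deg [-0.37  0.88  0.52]
```

Emit:
drive_tool(
  series=[
    [[0.1, 0, -0.03], [-0.4, 0.9, 0.5]],
    [[0.1, 0, 0], [0, 0, 0]],
    [[0.1, 0, 0], [0, 0, 0]],
    [[0.04, 0, 0], [0, 0, 0]],
    [[0, 0, 0], [0, 0, 0]],
  ],
)

```text
time: 3.5
eef_pos: [0.5464, -0.115, 0.0897]
tcp_rot: [-0.05, 0.706, 0.05, 0.705]
contact_force: [-0.2, -0.1, -0.6]
opening: -0.0
```

Emit:
drive_tool(
  series=[
    [[0.04, 0, 0], [0, 0, 0]],
    [[0.04, 0, 0], [0, 0, 0]],
  ],
)

```text
time: 3.7
eef_pos: [0.5465, -0.1151, 0.0855]
tcp_rot: [-0.05, 0.706, 0.05, 0.705]
contact_force: [0.5, 1.1, -0.3]
opening: 0.001
```

Run:
```python
from h import *
togo([.545,-.115,.075])
```

```text
t 3.7 pos [ 0.5465 -0.1151  0.0855] F [ 0.48  1.14 -0.28] open 0.001
tool z yaw 8.06 tilt x-axis [-1.e-03 -2.e-04 -1.e+00] units to go [ 0.21   0.007 -0.03 ]
turn deg [ 0.06 -0.06  0.  ]
```

Emit:
drive_tool(
  series=[
    [[0.04, 0, 0], [0, 0, 0]],
    [[0.04, 0, 0], [0, 0, 0]],
  ],
)

```text
time: 3.9
eef_pos: [0.5467, -0.1152, 0.0813]
tcp_rot: [-0.05, 0.706, 0.05, 0.705]
contact_force: [0.1, 0.4, 0.1]
opening: 0.001
```

Emit:
drive_tool(
  series=[
    [[0.04, 0, 0], [0, 0, 0]],
    [[0.04, 0, 0], [0, 0, 0]],
  ],
)

```text
time: 4.1
eef_pos: [0.5467, -0.1152, 0.0771]
tcp_rot: [-0.05, 0.706, 0.05, 0.705]
contact_force: [0.1, -0.8, -1.0]
opening: 0.001
```

Run:
```python
from h import *
s=snap('side','side2');crop('side2',235,180,335,285,6,'d3')
togo([.545,-.115,.075])
```

```text
t 4.15 pos [ 0.5464 -0.1151  0.0767] F [ 0.12  0.29 -1.49] open -0.001
tool z yaw 8.06 tilt x-axis [-1.2e-03 -2.0e-04 -1.0e+00] units to go [ 0.033  0.006 -0.027]
turn deg [ 0.06 -0.07 -0.  ]
```

View pics/d3.png

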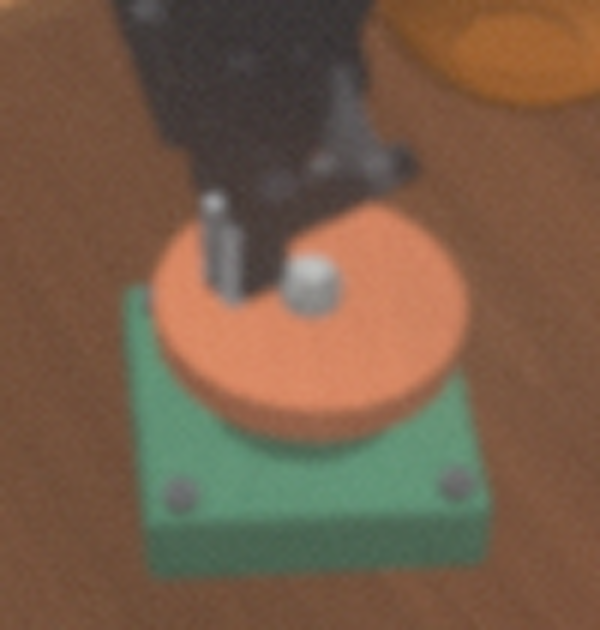

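Emit:
drive_tool(
  series=[
    [[0.03, 0, 0], [0, 0, 0]],
  ],
)

```text
time: 4.25
eef_pos: [0.5465, -0.1152, 0.0752]
tcp_rot: [-0.05, 0.706, 0.05, 0.705]
contact_force: [0.5, 0.1, 0.0]
opening: -0.001
```

Emit:
drive_tool(
  series=[
    [[0.03, 0, 0], [0, 0, 0]],
  ],
)

```text
time: 4.35
eef_pos: [0.5465, -0.1152, 0.0735]
tcp_rot: [-0.05, 0.706, 0.05, 0.705]
contact_force: [-0.1, -0.1, -0.1]
opening: -0.003
```

Emit:
drive_tool(
  series=[
    [[0.03, 0, 0], [0, 0, 0]],
  ],
)

```text
time: 4.45
eef_pos: [0.5465, -0.1152, 0.072]
tcp_rot: [-0.05, 0.706, 0.05, 0.705]
contact_force: [0.8, -0.4, 0.2]
opening: -0.004
```

Run:
```python
from h import *
s=snap('side','side3');crop('side3',235,180,335,285,6,'d4')
t=snap('top','top3');crop('top3',250,160,350,250,6,'d5')
P=lambda X:(proj(s,X)-[235,180])*6
e=np.array([.5465,-.1152,.072])
print('tip',P(e-[0,0,.011]),'tip corners',[P(e+[a*.011,b*.0145,-.011]) for a in(-1,1) for b in(-1,1)])
```

```text
tip [235.77419871 349.77018978] tip corners [array([226.8964286 , 390.58870122]), array([184.0200924 , 331.13790498]), array([288.21325933, 368.65181827]), array([244.39094878, 310.15670153])]
```

View pics/d4.png

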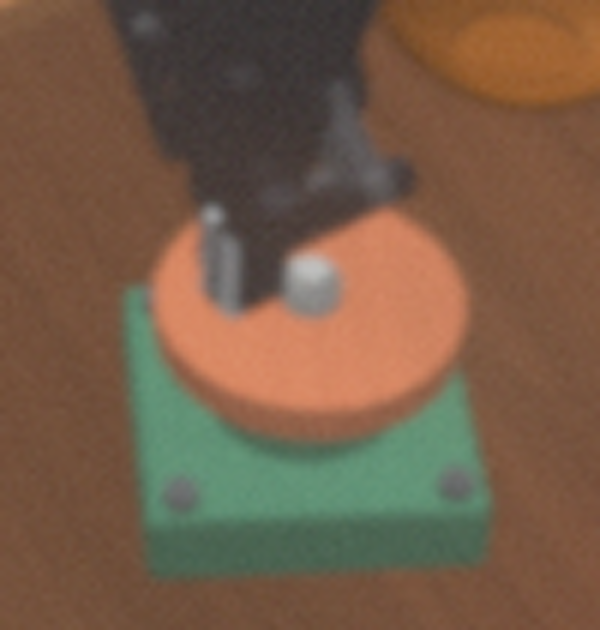

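View pics/d5.png

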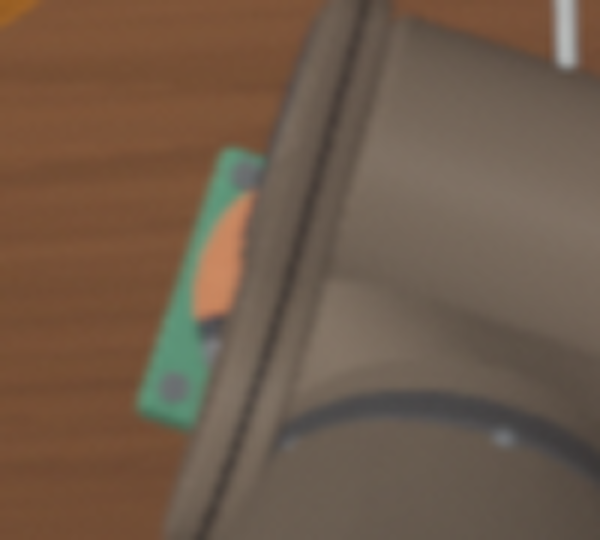

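Run:
```python
from h import *
t,s=load('top3'),load('side3')
P=lambda X:(proj(s,X)-[235,180])*6+2.5
Q=lambda X:(proj(t,X)-[250,160])*6+2.5
for n,X in dict(headtop=[.5745,-.1105,.0845],headbase=[.5745,-.1105,.0715],basecorner=[.5745,-.1105,.028],lapc64=[.5745,-.1105,.064],lapc72=[.5745,-.1105,.072],lapc82=[.5745,-.1105,.082],tcp=[.5465,-.1152,.072],tip=[.5465,-.1152,.061],wrist=[.5465,-.1152,.2]).items(): print(n,P(X).round(),Q(X).round())
for z in(.05,.06,.07,.08): print(z,atz(t,212/6-.5+250,345/6-.5+160,z),atz(s,235/6+234.5,303/6+179.5,z))
print(ctrl.get_state()['contact_force'],ctrl.get_state()['joint_efforts'])
```

```text
headtop [312. 263.] [339. 290.]
headbase [310. 293.] [334. 297.]
basecorner [302. 387.] [318. 319.]
lapc64 [308. 309.] [331. 301.]
lapc72 [310. 291.] [334. 297.]
lapc82 [312. 269.] [338. 292.]
tcp [240. 328.] [354. 372.]
tip [238. 352.] [349. 377.]
wrist [259.  12.] [415. 307.]
0.05 [ 0.56334438 -0.06681509  0.05      ] [ 0.56183037 -0.08520942  0.05      ]
0.06 [ 0.56169157 -0.06584739  0.06      ] [ 0.55662155 -0.09398786  0.06      ]
0.07 [ 0.56003876 -0.0648797   0.07      ] [ 0.55141272 -0.1027663   0.07      ]
0.08 [ 0.55838594 -0.063912    0.08      ] [ 0.5462039  -0.11154474  0.08      ]
[0.10293922 0.52068363 0.65689458] [-1.63297303e-02 -3.29482126e+01 -2.49789494e+01 -1.60692336e-03
 -1.40228751e-02  1.25954500e-05]
```

No contact is felt although the tip should already be at z=0.061. The picture also shows the fingertips above the face, still clear of it. I'll go on slowly by feel.

Emit:
drive_tool(
  series=[
    [[0.03, 0, 0], [0, 0, 0]],
    [[0.03, 0, 0], [0, 0, 0]],
  ],
)

```text
time: 4.75
eef_pos: [0.5466, -0.1152, 0.0689]
tcp_rot: [-0.05, 0.706, 0.05, 0.705]
contact_force: [-0.5, -0.7, 0.4]
opening: 0.004
```

Emit:
drive_tool(
  series=[
    [[0.03, 0, 0], [0, 0, 0]],
  ],
)

```text
time: 4.85
eef_pos: [0.5466, -0.1152, 0.0673]
tcp_rot: [-0.05, 0.706, 0.05, 0.705]
contact_force: [0.1, -0.5, 0.5]
opening: -0.002
```

Emit:
drive_tool(
  series=[
    [[0.03, 0, 0], [0, 0, 0]],
  ],
)

```text
time: 4.95
eef_pos: [0.5466, -0.1152, 0.0657]
tcp_rot: [-0.05, 0.706, 0.05, 0.705]
contact_force: [0.3, 0.3, -1.4]
opening: -0.002
```

Emit:
drive_tool(
  series=[
    [[0.03, 0, 0], [0, 0, 0]],
  ],
)

```text
time: 5.05
eef_pos: [0.5466, -0.1152, 0.064]
tcp_rot: [-0.05, 0.706, 0.05, 0.705]
contact_force: [0.2, 0.2, -0.2]
opening: -0.003
```

Run:
```python
from h import *
s=snap('side','side4');crop('side4',225,110,335,285,4.5,'d6')
```

```text
(no output)
```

View pics/d6.png

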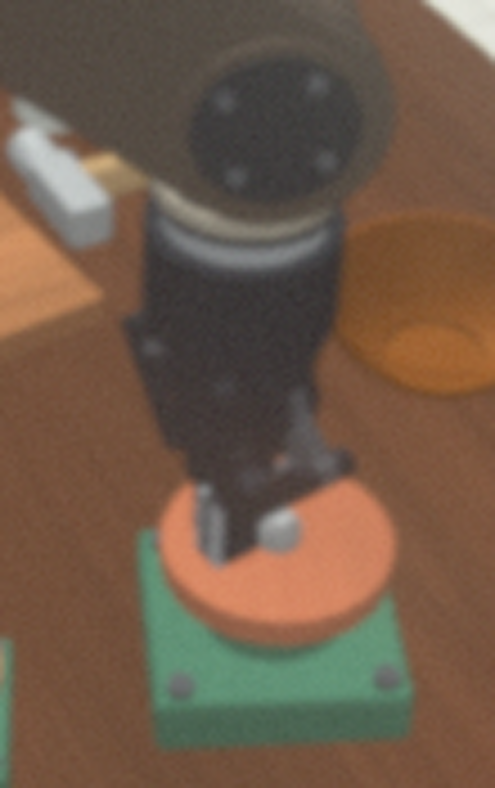

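Emit:
drive_tool(
  series=[
    [[0.03, 0, 0], [0, 0, 0]],
  ],
)

```text
time: 5.2
eef_pos: [0.5465, -0.1152, 0.0622]
tcp_rot: [-0.05, 0.706, 0.05, 0.705]
contact_force: [0.6, 0.2, 0.7]
opening: -0.0
```

Emit:
drive_tool(
  series=[
    [[0.03, 0, 0], [0, 0, 0]],
  ],
)

```text
time: 5.3
eef_pos: [0.5465, -0.1151, 0.0606]
tcp_rot: [-0.05, 0.706, 0.05, 0.705]
contact_force: [0.0, -0.3, -0.8]
opening: 0.003
```

Emit:
drive_tool(
  series=[
    [[0.03, 0, 0], [0, 0, 0]],
  ],
)

```text
time: 5.4
eef_pos: [0.5465, -0.1152, 0.0592]
tcp_rot: [-0.05, 0.706, 0.05, 0.705]
contact_force: [-2.6, 0.7, 6.3]
opening: 0.002
```

Emit:
drive_tool(
  series=[
    [[0.03, 0, 0], [0, 0, 0]],
  ],
)

```text
time: 5.5
eef_pos: [0.5465, -0.1152, 0.0584]
tcp_rot: [-0.05, 0.706, 0.05, 0.705]
contact_force: [-2.9, 0.3, 6.2]
opening: -0.002
```

Run:
```python
from h import *
s=snap('side','side5');crop('side5',235,180,335,285,6,'d7');st()
```

```text
time 5.55
qpos [-3.890e-01  2.226e-01  1.974e+00 -8.000e-04  9.465e-01 -2.100e+00]
eef_pos [ 0.5465 -0.1152  0.0582]
tcp_rot [-0.0497  0.7059  0.0497  0.7048]
contact_force [-1.169   0.1076  4.1426]
wrist_torque [ 0.1213  0.3473 -0.0167]
opening -0.0059
[[-0.002 -0.14   0.99 ]
 [-0.     0.99   0.14 ]
 [-1.     0.    -0.002]]
```

View pics/d7.png

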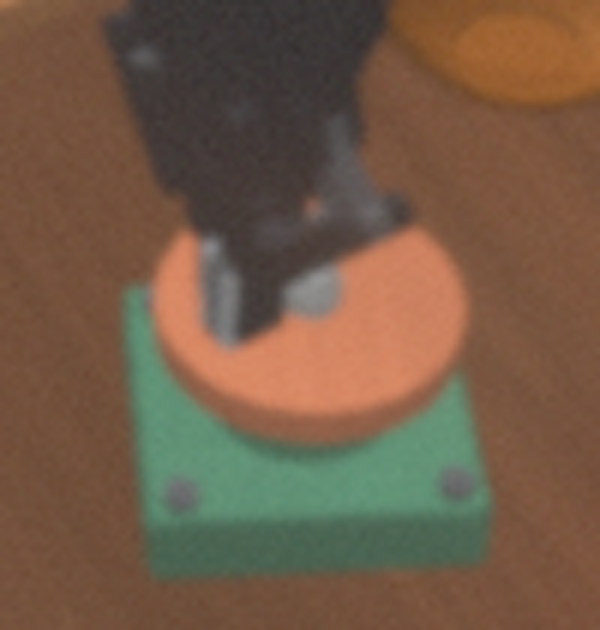

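Emit:
drive_tool(
  series=[
    [[-0.08, 0, 0], [0, 0, 0]],
    [[0, 0, -0.12], [0, 0, 0]],
    [[0.05, 0, 0], [0, 0, 0]],
    [[0.03, 0, 0], [0, 0, 0]],
  ],
)

```text
time: 5.95
eef_pos: [0.5403, -0.1162, 0.0584]
tcp_rot: [-0.05, 0.706, 0.049, 0.705]
contact_force: [0.0, 0.7, 0.9]
opening: -0.003
```

Emit:
drive_tool(
  series=[
    [[0.03, 0, 0], [0, 0, 0]],
  ],
)

```text
time: 6.05
eef_pos: [0.5403, -0.1163, 0.0573]
tcp_rot: [-0.05, 0.706, 0.05, 0.705]
contact_force: [-1.9, 1.0, 6.2]
opening: -0.004
```

Emit:
drive_tool(
  series=[
    [[0.03, 0, 0], [0, 0, 0]],
  ],
)

```text
time: 6.15
eef_pos: [0.5403, -0.1162, 0.0564]
tcp_rot: [-0.05, 0.706, 0.05, 0.705]
contact_force: [-1.6, 1.0, 6.6]
opening: 0.005
```

Emit:
drive_tool(
  series=[
    [[0.03, 0, 0], [0, 0, 0]],
  ],
)

```text
time: 6.25
eef_pos: [0.5403, -0.1163, 0.0556]
tcp_rot: [-0.05, 0.706, 0.05, 0.705]
contact_force: [-3.1, 1.2, 5.9]
opening: 0.004
```

Emit:
drive_tool(
  series=[
    [[0.03, 0, 0], [0, 0, 0]],
    [[0.03, 0, 0], [0, 0, 0]],
  ],
)

```text
time: 6.45
eef_pos: [0.5403, -0.1163, 0.0541]
tcp_rot: [-0.05, 0.707, 0.05, 0.704]
contact_force: [-2.5, 0.4, 4.8]
opening: -0.002
```

Emit:
drive_tool(
  series=[
    [[0.03, 0, 0], [0, 0, 0]],
    [[0.03, 0, 0], [0, 0, 0]],
  ],
)

```text
time: 6.65
eef_pos: [0.5402, -0.1162, 0.0525]
tcp_rot: [-0.05, 0.707, 0.05, 0.704]
contact_force: [-3.1, 1.0, 5.6]
opening: -0.0
```

Emit:
drive_tool(
  series=[
    [[0.03, 0, 0], [0, 0, 0]],
    [[0.03, 0, 0], [0, 0, 0]],
  ],
)

```text
time: 6.85
eef_pos: [0.5402, -0.1162, 0.0512]
tcp_rot: [-0.049, 0.708, 0.051, 0.703]
contact_force: [-5.2, 1.6, 10.4]
opening: -0.002
```

Emit:
drive_tool(
  series=[
    [[0.03, 0, 0], [0, 0, 0]],
  ],
)

```text
time: 6.95
eef_pos: [0.5403, -0.1162, 0.0512]
tcp_rot: [-0.049, 0.708, 0.051, 0.702]
contact_force: [-5.3, 2.5, 11.6]
opening: 0.0
```

The lap slid about 8 mm at roughly 6 N, then stopped with the force rising to 11.6 N, so it is seated. The shut fingertips turn out to be about 13 mm above the reported TCP. I'll lift off, start opening, and fit the clip pose.

Emit:
drive_tool(
  series=[
    [[-0.4, 0, 0], [0, 0, 0]],
    [[-0.8, 0, 0], [0, 0, 0]],
    [[-0.9, 0.5, 0], [0, 0, 0]],
    [[0, 1, 0], [0, 0, 0]],
    [[0, 0.9, 0], [0, 0, 0]],
  ],
)

```text
time: 7.45
eef_pos: [0.525, 0.0012, 0.1597]
tcp_rot: [-0.046, 0.708, 0.048, 0.703]
contact_force: [0.4, 0.4, -1.6]
opening: 0.0
```

Run:
```python
from h import *
from scipy.optimize import minimize
s=load('side5')
P=lambda X:((proj(s,X)-[235,180])*6+2.5).round()
e=np.array([.5465,-.1152,.072])
print([P(e+[a*.011,b*.0145,0]) for a in(-1,1) for b in(-1,1)])
# clip fit
V=[(-23,15),(12,15),(12,7),(9,4),(4,4.5),(3,7.5),(-6.3,7.5),(-6.3,-7.5),(3,-7.5),(4,-4.5),(9,-4),(12,-7),(12,-15),(-23,-15),(-23,-5),(-47,-5),(-47,5),(-23,5)]
TB=[(-47,-5),(-47,5),(-25,5),(-25,-5)]
def sil(d,x,y,w,shape,S=4,off=(0,0)):
    m=np.zeros((shape[0]*S,shape[1]*S),np.uint8);c,n=np.cos(w),np.sin(w)
    def pr(v,z): return np.array([((proj(d,[x+(a*c-b*n)/1000,y+(a*n+b*c)/1000,z])-off+.5)*S*16).round() for a,b in v]).astype(np.int32)
    a0,a1=pr(V,.018),pr(V,.023)
    for q in(a0,a1): cv2.fillPoly(m,[q.reshape(-1,1,2)],255,shift=4)
    for i in range(len(V)):
        j=(i+1)%len(V);cv2.fillPoly(m,[np.array([a0[i],a0[j],a1[j],a1[i]]).reshape(-1,1,2)],255,shift=4)
    t=cv2.convexHull(np.r_[pr(TB,.018),pr(TB,.052)]);cv2.fillPoly(m,[t],255,shift=4)
    return cv2.resize(m,(shape[1],shape[0]),interpolation=cv2.INTER_AREA)/255.
rois={'top0':(155,215,200,260),'side0':(190,157,230,182)}
D={}
for fn,(x0,y0,x1,y1) in rois.items():
    im=cv2.imread(f'pics/{fn}.png')[y0:y1,x0:x1].astype(float)
    sat=im[:,:,2]-im[:,:,0]  # R-B: wood large, steel ~0
    hi=np.percentile(sat,70);D[fn]=(load(fn),np.clip(1-sat/hi,0,1),(x0,y0));print(fn,hi,sat.min(),D[fn][1].sum())
def cost(p,names):
    c=0
    for k in names:
        d,m,o=D[k];q=cv2.GaussianBlur(sil(d,p[0]/1000,p[1]/1000,np.radians(p[2]),m.shape,off=o),(0,0),.8);c+=((q-m)**2).sum()
    return c
for names in(['top0'],['side0'],['top0','side0']):
    r=minimize(cost,[546,183,8.5],args=(names,),method='Nelder-Mead',options=dict(initial_simplex=[[546,183,8.5],[550,183,8.5],[546,187,8.5],[546,183,13]]));print(names,r.x,r.fun)
```

```text
[array([231., 368.]), array([188., 309.]), array([293., 347.]), array([248., 288.])]
top0 96.0 -4.0 241.14583333333334
side0 101.0 -3.0 256.05940594059405
['top0'] [547.29722237 184.80953799   8.61596037] 6.534652670937882
['side0'] [545.1093554  184.68473474  10.0917371 ] 15.953830380312276
['top0', 'side0'] [546.75278099 184.37905986   8.52358419] 26.33433291258919
```

Run:
```python
from h import *
togo([.511,.179,.10],8.8)
s=snap('side','side6');t=snap('top','top6');crop('top6',260,170,345,250,7,'e1');crop('side6',240,195,330,285,6,'e2')
```

```text
t 7.45 pos [0.525  0.0012 0.1597] F [ 0.37  0.42 -1.58] open 0.0
tool z yaw 7.6 tilt x-axis [-0.0084  0.0029 -1.    ] units to go [1.207 3.557 0.203]
turn deg [-1.21 -0.45 -0.23]
```

View pics/side6.png

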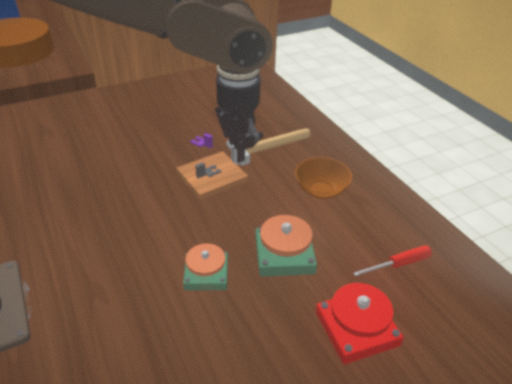

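View pics/e2.png

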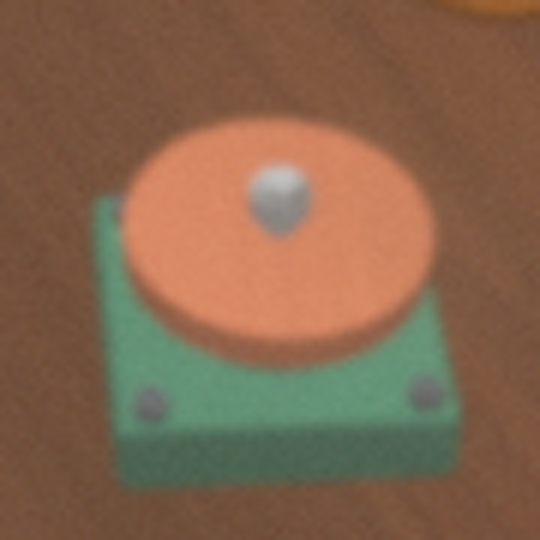

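View pics/e1.png

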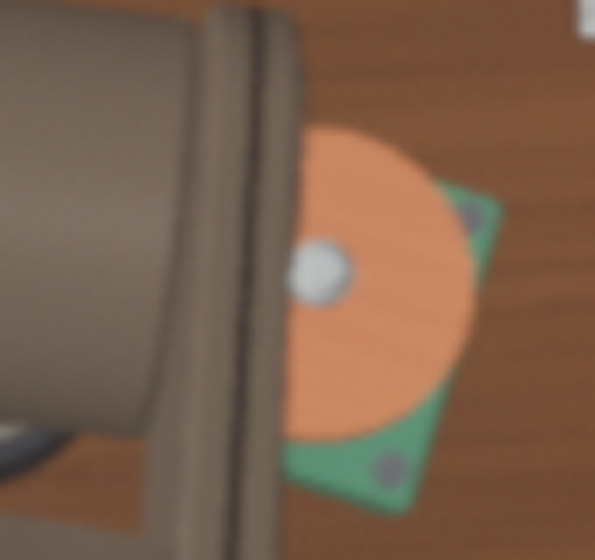

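The side crop shows the lap lower, with the neck narrowing below the head at (280,225). Next I'll move above the tab and open the gripper part-way.

Emit:
drive_tool(
  series=[
    [[0, 0.9, 0.05], [-0.6, -0.2, -0.1]],
    [[0, 0.9, 0.05], [-0.6, -0.2, -0.1]],
    [[0, 0.9, 0.05], [0, 0, 0]],
    [[0, 0.8, 0.05], [0, 0, 0]],
    [[0.5, 0, 0], [0, 0, 0]],
  ],
  grip=0.0,
)

```text
time: 8.05
eef_pos: [0.5119, 0.1819, 0.1371]
tcp_rot: [-0.056, 0.702, 0.056, 0.708]
contact_force: [0.4, 0.4, 0.5]
opening: 0.503
```

Run:
```python
from h import *
from scipy.optimize import least_squares
t,s=load('top6'),load('side6')
a=np.linspace(0,2*np.pi,180)
def ext(d,c):
    q=np.array([proj(d,[c[0]+.05*np.cos(x),c[1]+.05*np.sin(x),c[2]]) for x in a]);return np.r_[q.min(0),q.max(0)]
P=lambda x0,y0,k,x,y:((x+.5)/k-.5+x0,(y+.5)/k-.5+y0)
T=np.r_[P(260,170,7,0,125)[1],P(260,170,7,476,440)]
S=np.r_[P(240,195,6,122,117),P(240,195,6,437,340)]
f=lambda c:np.r_[ext(t,c)[1:]-T,ext(s,c)-S]
r=least_squares(f,[.573,-.109,.06]);print(r.x,np.round(r.fun,2))
r=least_squares(lambda c:f([*c,.064]),[.573,-.109]);print(r.x,np.round(r.fun,2))
togo([.511,.179,.02],8.8)
```

```text
[ 0.57473301 -0.1112996   0.06263537] [ 0.38  0.04 -0.1   0.44  0.21 -0.24 -0.31]
[ 0.57431085 -0.11184654] [ 0.4   0.42  0.    0.39 -0.06 -0.21 -0.55]
t 8.05 pos [0.5119 0.1819 0.1371] F [0.38 0.35 0.5 ] open 0.503
tool z yaw 9.05 tilt x-axis [ 9.2e-03  5.0e-04 -1.0e+00] units to go [ 2.342 -0.052 -0.048]
turn deg [0.25 0.53 0.05]
```

Emit:
drive_tool(
  series=[
    [[0.6, -0.05, -0.05], [0.2, 0.5, 0]],
    [[0.5, 0, 0], [0, 0, 0]],
    [[0.3, 0, 0], [0, 0, 0]],
    [[0, 0, 0], [0, 0, 0]],
  ],
)

```text
time: 8.45
eef_pos: [0.5079, 0.1783, 0.0597]
tcp_rot: [-0.057, 0.707, 0.055, 0.703]
contact_force: [0.6, 0.2, 0.4]
opening: 0.501
```

Run:
```python
from h import *
togo([.511,.179,.02],8.8)
s=snap('side','side7');crop('side7',170,90,270,200,6,'f1')
t=snap('top','top7');crop('top7',130,190,220,280,6,'f2')
```

```text
t 8.45 pos [0.5079 0.1783 0.0597] F [0.61 0.18 0.39] open 0.501
tool z yaw 9.06 tilt x-axis [-0.0061 -0.0033 -1.    ] units to go [0.793 0.006 0.069]
turn deg [ 0.26 -0.38  0.13]
```

View pics/f1.png

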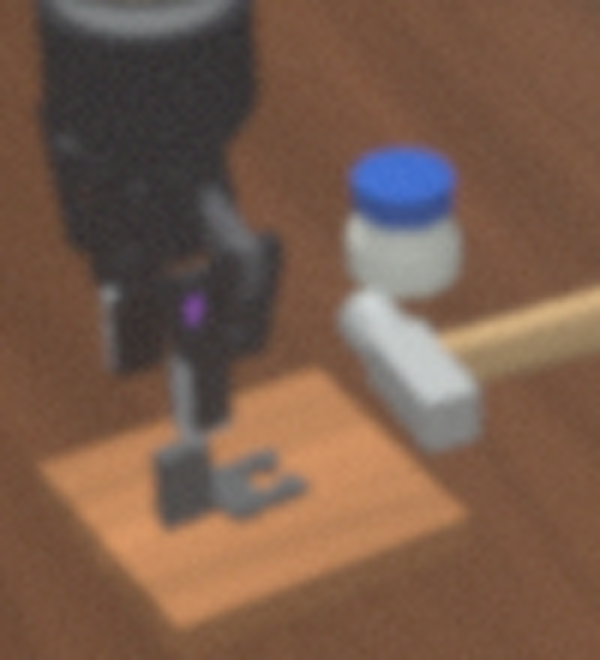

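View pics/f2.png

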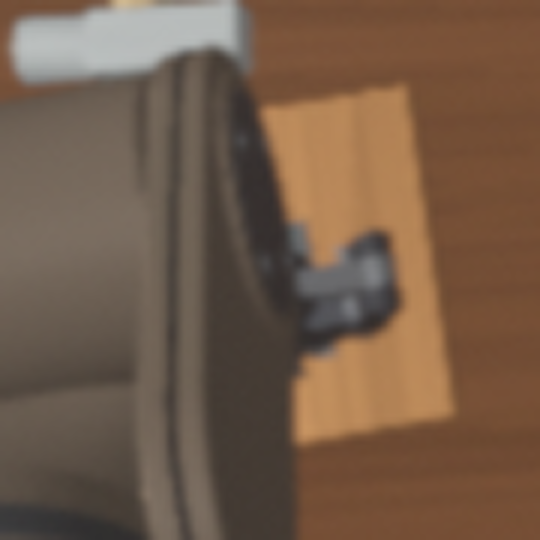

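Run:
```python
from h import *
s=load('side7')
P=lambda X:((proj(s,X)-[170,90])*6+2.5).round()
for z in(.05,.06,.07,.08,.09):
    print(z,P([.508,.178,z]),'nearin',P([.508+.003,.178-.021,z]),'farin',P([.508-.003,.178+.021,z]))
print('tabtop',P([.511,.179,.052]))
```

```text
0.05 [177. 451.] nearin [205. 479.] farin [150. 424.]
0.06 [175. 430.] nearin [203. 458.] farin [148. 403.]
0.07 [174. 409.] nearin [202. 436.] farin [146. 382.]
0.08 [172. 387.] nearin [201. 415.] farin [145. 360.]
0.09 [171. 366.] nearin [199. 393.] farin [143. 339.]
tabtop [183. 443.]
```

The open fingers straddle the tab, with the near tip at (205,430) and the far tip at (130,370). The tips are about 15 mm above the reported TCP, so I'll descend to a reported z of about 0.012.

Emit:
drive_tool(
  series=[
    [[0.25, 0, 0.06], [0.2, -0.4, 0.1]],
    [[0.25, 0, 0], [0, 0, 0]],
    [[0.2, 0, 0], [0, 0, 0]],
    [[0.1, 0, 0], [0, 0, 0]],
    [[0, 0, 0], [0, 0, 0]],
  ],
)

```text
time: 9.05
eef_pos: [0.5176, 0.1786, 0.0252]
tcp_rot: [-0.054, 0.7, 0.054, 0.71]
contact_force: [0.4, -0.7, -0.2]
opening: 0.5
```

Run:
```python
from h import *
togo([.511,.179,.011],8.8)
s=snap('side','side8');crop('side8',170,90,270,200,6,'f3')
```

```text
t 9.05 pos [0.5176 0.1786 0.0252] F [ 0.41 -0.73 -0.25] open 0.5
tool z yaw 8.79 tilt x-axis [ 0.0143  0.0014 -0.9999] units to go [ 0.281  0.028 -0.133]
turn deg [-0.01  0.82  0.05]
```

View pics/f3.png

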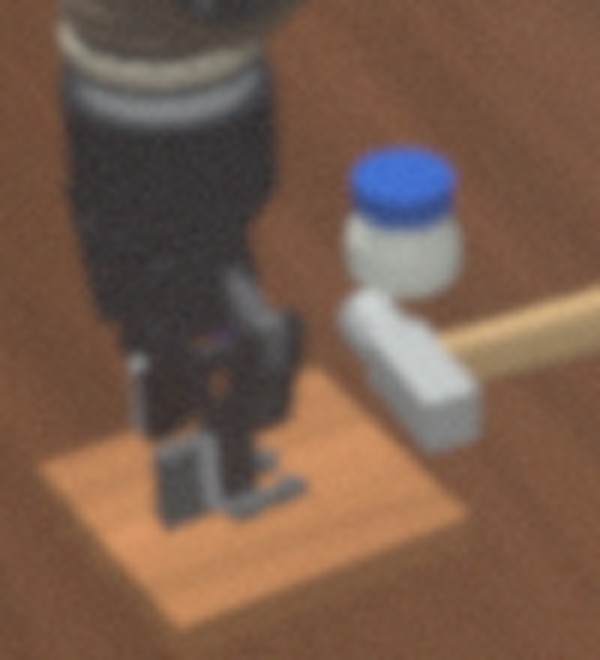

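Emit:
drive_tool(
  series=[
    [[0, 0.02, -0.15], [0, 0.8, 0]],
    [[0, 0, 0], [0, 0, 0]],
  ],
)

```text
time: 9.3
eef_pos: [0.5101, 0.1786, 0.0261]
tcp_rot: [-0.055, 0.705, 0.054, 0.705]
contact_force: [-0.1, 1.0, -0.0]
opening: 0.499
```

Run:
```python
from h import *
togo([.510,.179,.011],8.8)
```

```text
t 9.3 pos [0.5101 0.1786 0.0261] F [-0.11  0.95 -0.05] open 0.499
tool z yaw 8.8 tilt x-axis [ 9.e-04 -7.e-04 -1.e+00] units to go [ 0.302  0.008 -0.001]
turn deg [0.   0.04 0.05]
```

Emit:
drive_tool(
  series=[
    [[0.08, 0, 0], [0, 0, 0]],
    [[0.08, 0, 0], [0, 0, 0]],
    [[0.06, 0, 0], [0, 0, 0]],
    [[0.03, 0, 0], [0, 0, 0]],
    [[0, 0, 0], [0, 0, 0]],
  ],
)

```text
time: 9.8
eef_pos: [0.5105, 0.1789, 0.0133]
tcp_rot: [-0.055, 0.704, 0.054, 0.706]
contact_force: [-0.2, -0.1, 0.3]
opening: 0.502
```

Run:
```python
from h import *
togo([.510,.179,.011],8.8)
s=snap('side','side9');crop('side9',170,90,270,200,6,'f4')
```

```text
t 9.8 pos [0.5105 0.1789 0.0133] F [-0.21 -0.08  0.29] open 0.502
tool z yaw 8.82 tilt x-axis [ 2.4e-03 -5.0e-04 -1.0e+00] units to go [ 0.047  0.004 -0.01 ]
turn deg [0.02 0.13 0.05]
```

View pics/f4.png

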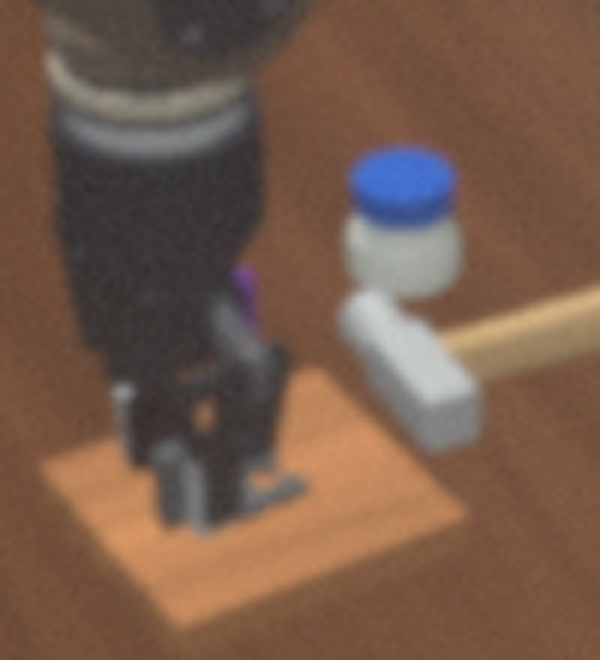

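Emit:
drive_tool(
  series=[
    [[0.02, 0, 0], [0, 0, 0]],
    [[0, 0, 0], [0, 0, 0]],
    [[0, 0, 0], [0, 0, 0]],
    [[0, 0, 0], [0, 0, 0]],
    [[0, 0, 0], [0, 0, 0]],
  ],
  grip=-1,
  newtons=70,
)

```text
time: 10.35
eef_pos: [0.5109, 0.1789, 0.0127]
tcp_rot: [-0.055, 0.704, 0.054, 0.706]
contact_force: [0.1, 0.3, 0.1]
opening: 0.1
```

Run:
```python
from h import *
togo([.510,.179,.011],8.8)
s=snap('side','side10');crop('side10',170,90,270,200,6,'f5')
```

```text
t 10.35 pos [0.5109 0.1789 0.0127] F [0.09 0.27 0.12] open 0.1
tool z yaw 8.82 tilt x-axis [ 3.2e-03 -3.0e-04 -1.0e+00] units to go [ 0.033  0.005 -0.017]
turn deg [0.02 0.18 0.05]
```

View pics/f5.png

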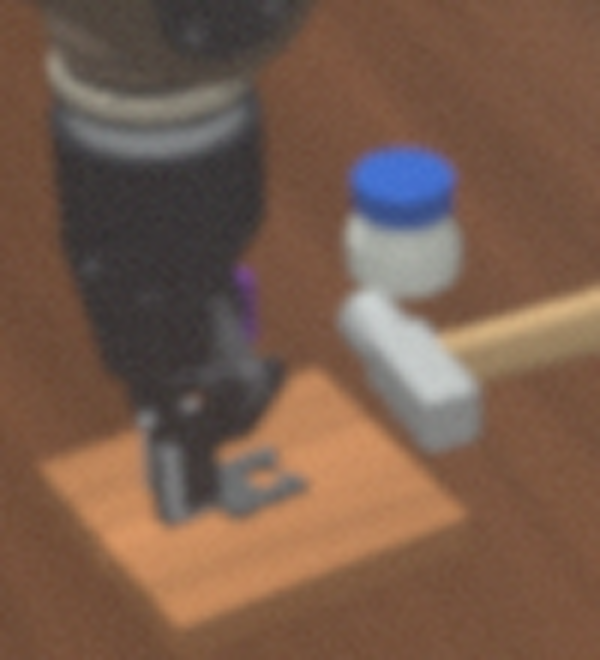

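The tab is held (opening 0.10), with the jaws at (185,510) in the crop. Lifting and carrying.

Emit:
drive_tool(
  series=[
    [[-0.3, 0, 0], [0, 0, 0]],
    [[-0.7, 0, 0], [0, 0, 0]],
    [[-0.7, 0, 0], [0, 0, 0]],
    [[-0.5, 0, 0], [0, 0, 0]],
    [[0, 0, 0], [0, 0, 0]],
  ],
)

```text
time: 10.9
eef_pos: [0.5095, 0.1788, 0.1285]
tcp_rot: [-0.055, 0.705, 0.054, 0.705]
contact_force: [0.6, 0.5, -0.2]
opening: 0.102
```

Run:
```python
from h import *
togo([.5069,-.122,.12],8.8)
```

```text
t 10.9 pos [0.5095 0.1788 0.1285] F [ 0.63  0.46 -0.16] open 0.102
tool z yaw 8.82 tilt x-axis [ 8.e-04 -6.e-04 -1.e+00] units to go [ 0.175 -5.937 -0.974]
turn deg [0.02 0.04 0.04]
```

Emit:
drive_tool(
  series=[
    [[0, -0.4, -0.1], [0, 0, 0]],
    [[0, -0.8, -0.15], [0, 0, 0]],
    [[0, -0.8, -0.15], [0, 0, 0]],
    [[0, -0.8, -0.15], [0, 0, 0]],
    [[0, -0.8, -0.15], [0, 0, 0]],
  ],
)

```text
time: 11.4
eef_pos: [0.501, -0.0052, 0.127]
tcp_rot: [-0.058, 0.704, 0.058, 0.705]
contact_force: [0.8, -0.6, -1.3]
opening: 0.102
```

Emit:
drive_tool(
  series=[
    [[0, -0.8, -0.1], [0, 0, 0]],
    [[0, -0.6, -0.05], [0, 0, 0]],
    [[0, -0.3, 0], [0, 0, 0]],
    [[0, 0, 0], [0, 0, 0]],
    [[0, 0, 0], [0, 0, 0]],
  ],
)

```text
time: 11.9
eef_pos: [0.5039, -0.0961, 0.1224]
tcp_rot: [-0.054, 0.707, 0.057, 0.703]
contact_force: [-0.3, 0.7, -0.7]
opening: 0.101
```

Run:
```python
from h import *
togo([.5069,-.122,.085],8.8)
```

```text
t 11.9 pos [ 0.5039 -0.0961  0.1224] F [-0.31  0.69 -0.73] open 0.101
tool z yaw 9.0 tilt x-axis [-0.0053  0.0039 -1.    ] units to go [ 0.746 -0.525 -0.018]
turn deg [ 0.2  -0.26 -0.27]
```

Emit:
drive_tool(
  series=[
    [[0.1, -0.25, -0.01], [0.2, -0.3, -0.3]],
    [[0.2, -0.25, 0], [0, 0, 0]],
    [[0.2, -0.03, 0], [0, 0, 0]],
    [[0.15, 0, 0], [0, 0, 0]],
    [[0, 0, 0], [0, 0, 0]],
  ],
)

```text
time: 12.4
eef_pos: [0.507, -0.1201, 0.0855]
tcp_rot: [-0.056, 0.705, 0.057, 0.704]
contact_force: [-0.1, -0.3, -0.7]
opening: 0.105
```

Run:
```python
from h import *
togo([.5069,-.122,.07],8.8)
s=snap('side','side11');crop('side11',210,150,330,285,5,'g1')
t=snap('top','top11');crop('top11',250,160,350,260,6,'g2')
```

```text
t 12.4 pos [ 0.507  -0.1201  0.0855] F [-0.06 -0.28 -0.7 ] open 0.105
tool z yaw 9.09 tilt x-axis [-0.0014  0.0012 -1.    ] units to go [ 0.309 -0.038 -0.008]
turn deg [ 0.29 -0.07 -0.08]
```

View pics/g1.png

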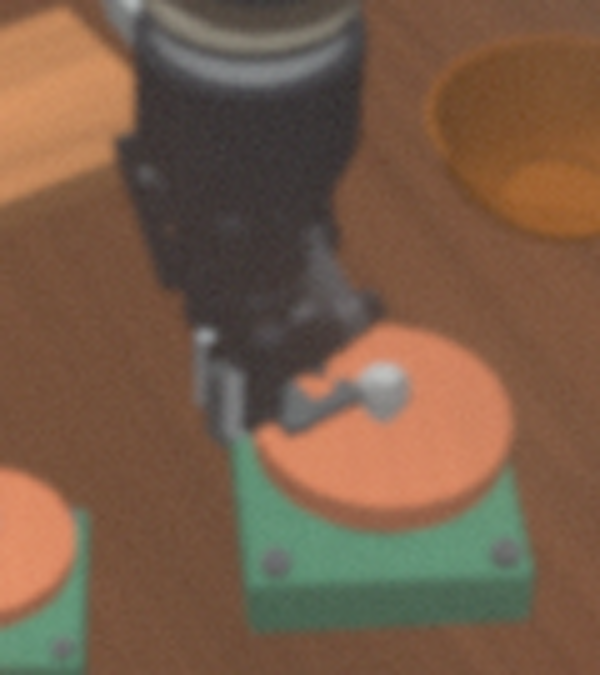

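View pics/g2.png

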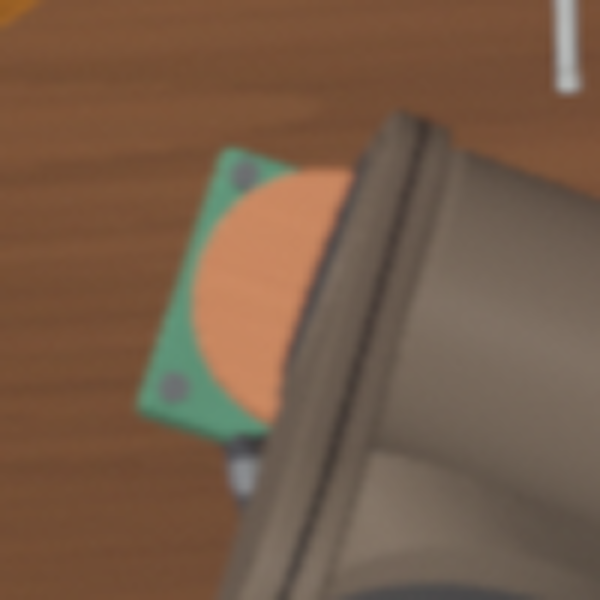

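Emit:
drive_tool(
  series=[
    [[0.15, -0.04, -0.04], [0.3, 0, 0]],
    [[0.15, 0, 0], [0, 0, 0]],
    [[0.06, 0, 0], [0, 0, 0]],
    [[0, 0, 0], [0, 0, 0]],
  ],
)

```text
time: 12.9
eef_pos: [0.5066, -0.1226, 0.0682]
tcp_rot: [-0.055, 0.704, 0.054, 0.706]
contact_force: [0.3, -0.5, -1.3]
opening: 0.106
```

Run:
```python
from h import *
togo([.5069,-.122,.0587],8.8)
s=snap('side','side12');crop('side12',230,180,330,270,7,'g3')
e=ctrl.get_state();e=e['eef_pos']
w=np.radians(8.9);c,n=np.cos(w),np.sin(w)
P=lambda X:((proj(s,X)-[230,180])*7+3).round()
for nm,(a,b,z) in dict(nearfront=(12,-15,5),nearfrontbot=(12,-15,0),nearback=(-23,-15,5),farfront=(12,15,5),innear=(12,-7,5),tab=(-47,-5,0)).items():
    a+=36.2;print(nm,P([e[0]+(a*c-b*n)/1e3,e[1]+(a*n+b*c)/1e3,e[2]+.0053+z/1e3]))
```

```text
t 12.9 pos [ 0.5066 -0.1226  0.0682] F [ 0.28 -0.49 -1.29] open 0.106
tool z yaw 8.82 tilt x-axis [ 2.4e-03 -4.0e-04 -1.0e+00] units to go [0.189 0.011 0.007]
turn deg [0.02 0.13 0.04]
nearfront [376. 389.]
nearfrontbot [375. 402.]
nearback [271. 442.]
farfront [308. 324.]
innear [357. 371.]
tab [174. 470.]
```

View pics/g3.png

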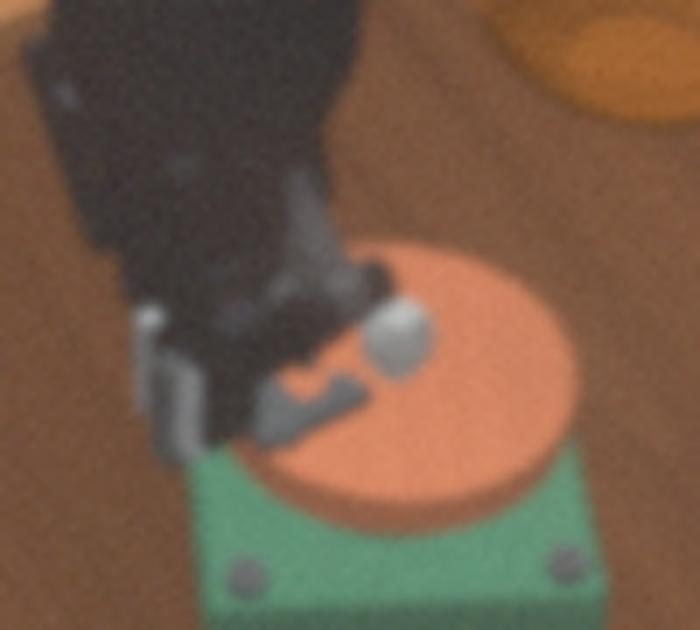

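The clip's near jaw tip is at (368,392), within about 1 px of prediction, and the head is at (398,335). I'll lower it to light contact on the lap.

Emit:
drive_tool(
  series=[
    [[0.06, 0, 0], [0, 0, 0]],
    [[0.06, 0, 0], [0, 0.1, 0]],
    [[0.04, 0, 0], [0, 0, 0]],
    [[0, 0, 0], [0, 0, 0]],
  ],
)

```text
time: 13.35
eef_pos: [0.5073, -0.1228, 0.0603]
tcp_rot: [-0.055, 0.704, 0.054, 0.706]
contact_force: [-0.0, 0.3, -1.2]
opening: 0.103
```

Emit:
drive_tool(
  series=[
    [[0.02, 0, 0], [0, 0, 0]],
    [[0, 0, 0], [0, 0, 0]],
  ],
)

```text
time: 13.55
eef_pos: [0.5074, -0.1228, 0.0593]
tcp_rot: [-0.055, 0.704, 0.054, 0.706]
contact_force: [0.4, 0.6, -1.0]
opening: 0.101
```

Run:
```python
from h import *
togo([.5385,-.1171,.0587],8.8)
```

```text
t 13.55 pos [ 0.5074 -0.1228  0.0593] F [ 0.42  0.61 -1.  ] open 0.101
tool z yaw 8.82 tilt x-axis [ 0.0021 -0.0014 -1.    ] units to go [0.012 0.018 0.633]
turn deg [0.02 0.1  0.1 ]
```

Emit:
drive_tool(
  series=[
    [[0.015, 0, 0], [0, 0, 0]],
    [[0, 0, 0], [0, 0, 0]],
  ],
)

```text
time: 13.75
eef_pos: [0.5077, -0.123, 0.0588]
tcp_rot: [-0.055, 0.704, 0.054, 0.706]
contact_force: [-0.5, 1.0, -0.5]
opening: 0.105
```

Emit:
drive_tool(
  series=[
    [[0.015, 0, 0], [0, 0, 0]],
    [[0, 0, 0], [0, 0, 0]],
  ],
)

```text
time: 13.95
eef_pos: [0.5079, -0.1231, 0.0588]
tcp_rot: [-0.055, 0.704, 0.054, 0.706]
contact_force: [-0.3, -0.1, -0.2]
opening: 0.104
```

Emit:
drive_tool(
  series=[
    [[0, 0.02, 0.06], [0, 0, 0]],
    [[0, 0, 0.06], [0, 0, 0]],
    [[0, 0, 0.06], [0, 0, 0]],
    [[0, 0, 0.05], [0, 0, 0]],
    [[0, 0, 0], [0, 0, 0]],
  ],
)

```text
time: 14.45
eef_pos: [0.5203, -0.1202, 0.0587]
tcp_rot: [-0.055, 0.704, 0.054, 0.706]
contact_force: [0.8, -0.1, -0.2]
opening: 0.099
```

Run:
```python
from h import *
togo([.5385,-.1171,.0587],8.8)
s=snap('side','side13');crop('side13',230,180,330,270,7,'g4')
e=ctrl.get_state()['eef_pos']
w=np.radians(8.9);c,n=np.cos(w),np.sin(w)
P=lambda X:((proj(s,X)-[230,180])*7+3).round()
for nm,(a,b,z) in dict(nearfront=(12,-15,5),innear=(12,-7,5),infar=(12,7,5),farfront=(12,15,5)).items():
    a+=36.2;print(nm,P([e[0]+(a*c-b*n)/1e3,e[1]+(a*n+b*c)/1e3,e[2]+.0053+z/1e3]))
print('neck',P([.5743,-.1115,.066]),P([.5743,-.1115,.0845]))
```

```text
t 14.45 pos [ 0.5203 -0.1202  0.0587] F [ 0.78 -0.08 -0.23] open 0.099
tool z yaw 8.84 tilt x-axis [ 0.0034 -0.0022 -1.    ] units to go [0.    0.005 0.37 ]
turn deg [0.04 0.17 0.16]
nearfront [413. 393.]
innear [394. 375.]
infar [363. 346.]
farfront [345. 329.]
neck [396. 358.] [400. 310.]
```

View pics/g4.png

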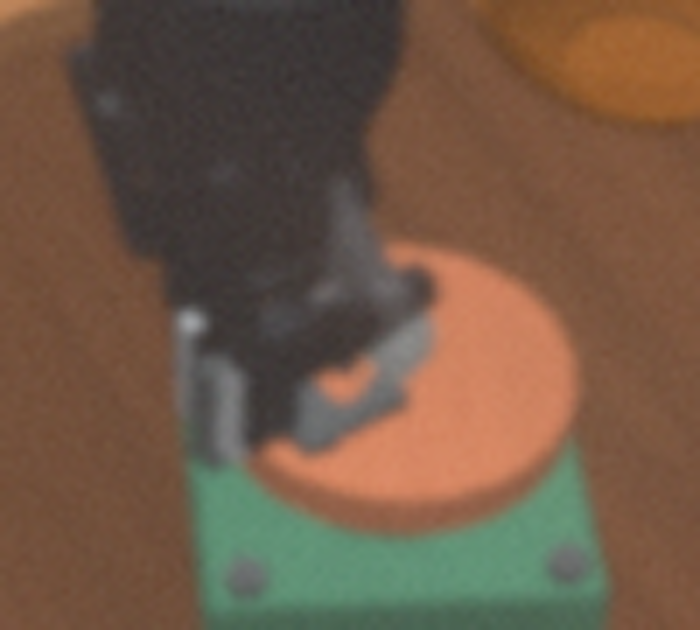

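The near jaw, with its tip at (405,400), passes just in front of the neck and looks aligned. I'll push on in small steps and watch the force.

Emit:
drive_tool(
  series=[
    [[0, 0, 0.04], [0, 0.2, 0.1]],
    [[0, 0, 0.04], [0, 0, 0]],
  ],
)

```text
time: 14.7
eef_pos: [0.5242, -0.1196, 0.0588]
tcp_rot: [-0.055, 0.705, 0.054, 0.705]
contact_force: [-0.3, 0.3, 1.4]
opening: 0.097
```

Emit:
drive_tool(
  series=[
    [[0, 0, 0.03], [0, 0, 0]],
    [[0, 0, 0.03], [0, 0, 0]],
  ],
)

```text
time: 14.9
eef_pos: [0.5253, -0.1195, 0.0589]
tcp_rot: [-0.055, 0.708, 0.055, 0.702]
contact_force: [-8.4, -2.3, 6.8]
opening: 0.106
```

Emit:
drive_tool(
  series=[
    [[0, 0, 0.03], [0, 0, 0]],
  ],
)

```text
time: 15.0
eef_pos: [0.5253, -0.1196, 0.0591]
tcp_rot: [-0.055, 0.709, 0.055, 0.7]
contact_force: [-7.4, -2.1, 6.2]
opening: 0.103
```

Emit:
drive_tool(
  series=[
    [[0, 0, 0.03], [0, 0, 0]],
  ],
)

```text
time: 15.1
eef_pos: [0.5253, -0.1197, 0.0594]
tcp_rot: [-0.055, 0.711, 0.055, 0.699]
contact_force: [-6.0, -1.0, 5.3]
opening: 0.102
```

Run:
```python
from h import *
togo([.5385,-.1171,.0587],8.8);st()
```

```text
t 15.1 pos [ 0.5253 -0.1197  0.0594] F [-5.97 -0.97  5.27] open 0.102
tool z yaw 8.96 tilt x-axis [-0.0174 -0.002  -0.9998] units to go [0.008 0.011 0.27 ]
turn deg [ 0.16 -1.   -0.04]
time 15.1
qpos [-0.4082  0.189   2.012  -0.0108  0.9558 -2.1291]
eef_pos [ 0.5253 -0.1197  0.0594]
tcp_rot [-0.0555  0.7111  0.055   0.6987]
contact_force [-5.9684 -0.9742  5.2713]
wrist_torque [-0.2147  0.96   -0.072 ]
opening 0.1022
[[-0.017 -0.156  0.988]
 [-0.002  0.988  0.156]
 [-1.     0.001 -0.018]]
```

Emit:
drive_tool(
  series=[
    [[0, 0, 0.06], [0, -1.5, 0]],
    [[0, 0, 0.06], [0, -1.5, 0]],
  ],
)

```text
time: 15.3
eef_pos: [0.5269, -0.1195, 0.0585]
tcp_rot: [-0.055, 0.697, 0.057, 0.713]
contact_force: [-12.3, -3.7, 10.5]
opening: 0.104
```

Run:
```python
from h import *
togo([.5385,-.1171,.0587],8.8)
```

```text
t 15.3 pos [ 0.5269 -0.1195  0.0585] F [-12.29  -3.69  10.46] open 0.104
tool z yaw 9.1 tilt x-axis [ 0.0216  0.0057 -0.9998] units to go [0.001 0.011 0.237]
turn deg [ 0.3   1.27 -0.13]
```

Emit:
drive_tool(
  series=[
    [[-0.02, 0, 0.06], [0, 0, 0]],
  ],
)

```text
time: 15.4
eef_pos: [0.527, -0.1195, 0.0588]
tcp_rot: [-0.055, 0.699, 0.058, 0.71]
contact_force: [-7.0, -3.3, -0.7]
opening: 0.1
```

Emit:
drive_tool(
  series=[
    [[-0.02, 0, 0.06], [0, 0, 0]],
  ],
)

```text
time: 15.5
eef_pos: [0.5271, -0.1195, 0.0588]
tcp_rot: [-0.055, 0.702, 0.058, 0.708]
contact_force: [-7.1, -2.3, 1.7]
opening: 0.101
```

Run:
```python
from h import *
togo([.5385,-.1171,.0587],8.8)
s=snap('side','side14');crop('side14',230,180,330,270,7,'g5')
```

```text
t 15.5 pos [ 0.5271 -0.1195  0.0588] F [-7.08 -2.33  1.69] open 0.101
tool z yaw 9.17 tilt x-axis [ 0.0072  0.0049 -1.    ] units to go [0.004 0.011 0.233]
turn deg [ 0.37  0.45 -0.21]
```

View pics/g5.png

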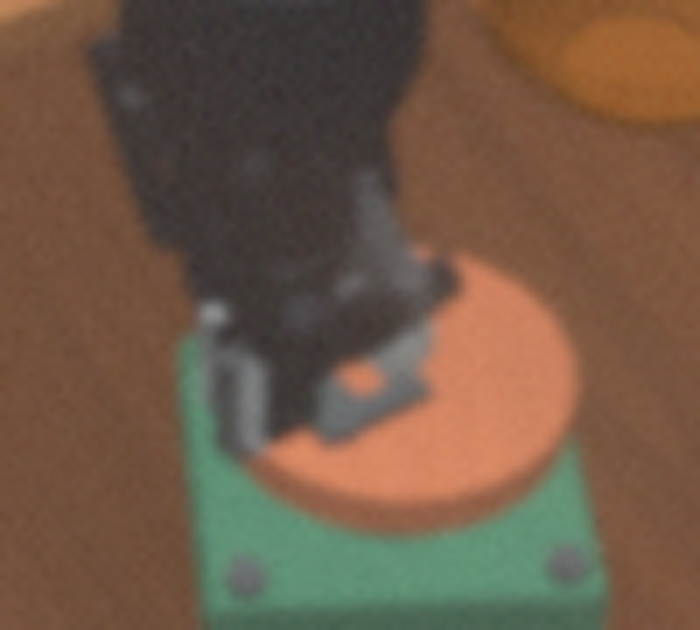

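The clip lies flat with its jaws at the neck, near jaw tip at (428,390). A firmer push is needed.

Emit:
drive_tool(
  series=[
    [[-0.01, 0, 0.1], [0.3, -0.6, 0]],
  ],
)

```text
time: 15.65
eef_pos: [0.5278, -0.1193, 0.0586]
tcp_rot: [-0.053, 0.703, 0.057, 0.707]
contact_force: [-15.4, -4.9, 13.0]
opening: 0.105
```

Emit:
drive_tool(
  series=[
    [[-0.01, 0, 0.12], [0, -0.6, 0]],
  ],
)

```text
time: 15.75
eef_pos: [0.5291, -0.1191, 0.0587]
tcp_rot: [-0.054, 0.704, 0.059, 0.706]
contact_force: [-16.4, -3.6, 11.3]
opening: 0.101
```

Run:
```python
from h import *
togo([.5385,-.1171,.0587],8.8)
```

```text
t 15.75 pos [ 0.5291 -0.1191  0.0587] F [-16.36  -3.58  11.29] open 0.101
tool z yaw 9.1 tilt x-axis [ 0.0014  0.0074 -1.    ] units to go [-0.     0.009  0.192]
turn deg [ 0.3   0.15 -0.4 ]
```

Emit:
drive_tool(
  series=[
    [[-0.02, 0, 0.12], [0.2, -0.6, -0.2]],
  ],
)

```text
time: 15.85
eef_pos: [0.53, -0.1188, 0.0587]
tcp_rot: [-0.054, 0.706, 0.057, 0.704]
contact_force: [-16.2, -5.6, 7.4]
opening: 0.101
```

Emit:
drive_tool(
  series=[
    [[-0.02, 0, 0.12], [0, -0.6, 0]],
  ],
)

```text
time: 15.95
eef_pos: [0.5308, -0.1187, 0.0589]
tcp_rot: [-0.054, 0.707, 0.058, 0.703]
contact_force: [-14.4, -3.9, 6.8]
opening: 0.101
```

Emit:
drive_tool(
  series=[
    [[-0.02, 0, 0.12], [0, -0.6, 0]],
  ],
)

```text
time: 16.05
eef_pos: [0.5339, -0.1184, 0.0591]
tcp_rot: [-0.054, 0.706, 0.059, 0.704]
contact_force: [-3.5, -2.8, -0.4]
opening: 0.105
```

Emit:
drive_tool(
  series=[
    [[0, 0, 0.05], [0, 0, 0]],
  ],
)

```text
time: 16.15
eef_pos: [0.536, -0.1184, 0.0588]
tcp_rot: [-0.053, 0.706, 0.059, 0.704]
contact_force: [-0.1, 0.2, 1.3]
opening: 0.103
```

Emit:
drive_tool(
  series=[
    [[0, 0, 0.05], [0, 0, 0]],
  ],
)

```text
time: 16.25
eef_pos: [0.5389, -0.1181, 0.0589]
tcp_rot: [-0.053, 0.706, 0.058, 0.704]
contact_force: [-0.6, -0.0, 1.2]
opening: 0.103
```

Emit:
drive_tool(
  series=[
    [[0, 0, 0.04], [0, 0, 0]],
  ],
)

```text
time: 16.35
eef_pos: [0.5393, -0.1179, 0.0589]
tcp_rot: [-0.054, 0.708, 0.059, 0.702]
contact_force: [-12.0, -3.9, 9.4]
opening: 0.107
```

Run:
```python
from h import *
togo([.5385,-.1171,.0587],8.8)
```

```text
t 16.35 pos [ 0.5393 -0.1179  0.0589] F [-11.97  -3.93   9.4 ] open 0.107
tool z yaw 9.14 tilt x-axis [-0.0087  0.0066 -0.9999] units to go [ 0.005  0.019 -0.013]
turn deg [ 0.34 -0.43 -0.45]
```

The force fell to about 0 N as it snapped past, then rose sharply to 12 N at the home position: it has bottomed. I'll relax and look before releasing.

Emit:
drive_tool(
  series=[
    [[0, 0, 0], [0, 0, 0]],
    [[0, 0, 0], [0, 0, 0]],
  ],
)

```text
time: 16.55
eef_pos: [0.5391, -0.1181, 0.0592]
tcp_rot: [-0.054, 0.708, 0.059, 0.701]
contact_force: [-1.8, -1.3, 2.4]
opening: 0.1
```

Run:
```python
from h import *
togo([.5385,-.1171,.0587],8.8)
s=snap('side','side15');crop('side15',230,180,330,270,7,'g6')
```

```text
t 16.55 pos [ 0.5391 -0.1181  0.0592] F [-1.85 -1.34  2.39] open 0.1
tool z yaw 9.19 tilt x-axis [-0.0106  0.0061 -0.9999] units to go [ 0.01   0.021 -0.008]
turn deg [ 0.39 -0.55 -0.44]
```

View pics/g6.png

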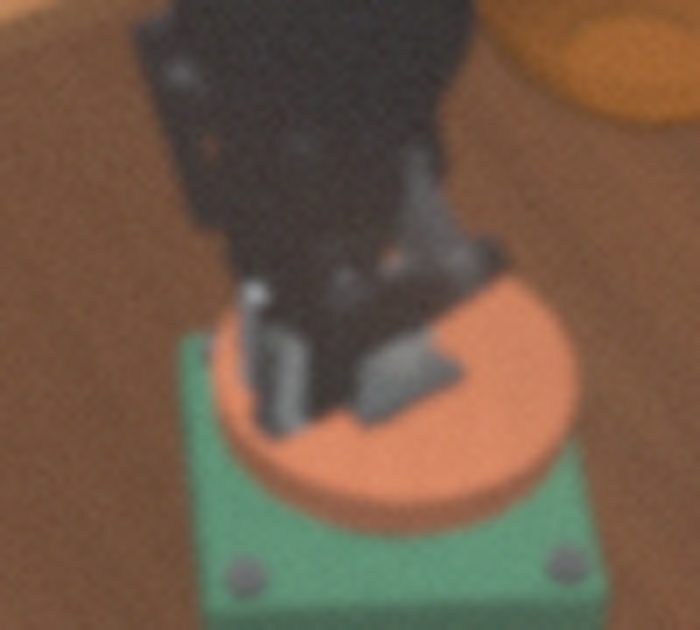

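The clip plate now surrounds the head, with the jaw tip at (462,375). Releasing.

Emit:
drive_tool(
  series=[
    [[0, 0, 0], [0, 0, 0]],
    [[0, 0, 0], [0, 0, 0]],
    [[0, 0, 0], [0, 0, 0]],
    [[0, 0, 0], [0, 0, 0]],
  ],
  grip=-0.1,
)

```text
time: 17.0
eef_pos: [0.5409, -0.1172, 0.0591]
tcp_rot: [-0.054, 0.707, 0.059, 0.703]
contact_force: [0.4, -0.2, -0.5]
opening: 0.45
```

Emit:
drive_tool(
  series=[
    [[-0.1, 0, 0], [0, 0, 0]],
    [[-0.3, 0, 0], [0, 0, 0]],
    [[-0.6, 0, 0], [0, 0, 0]],
    [[-0.9, 0, 0], [0, 0, 0]],
    [[-0.9, 0, 0], [0, 0, 0]],
  ],
)

```text
time: 17.5
eef_pos: [0.5376, -0.1162, 0.1984]
tcp_rot: [-0.051, 0.711, 0.062, 0.698]
contact_force: [-0.3, -0.1, -0.5]
opening: 0.448
```

Emit:
drive_tool(
  series=[
    [[0, 0.9, 0], [0, 0, 0]],
    [[0, 0.9, 0], [0, 0, 0]],
    [[0, 0.9, 0], [0, 0, 0]],
    [[0, 0.9, 0], [0, 0, 0]],
    [[0, 0.5, 0], [0, 0, 0]],
  ],
)

```text
time: 18.0
eef_pos: [0.5122, 0.087, 0.2204]
tcp_rot: [-0.051, 0.701, 0.055, 0.709]
contact_force: [0.5, -1.1, -0.1]
opening: 0.448
```

Run:
```python
from h import *
togo([.5385,-.1171,.0587],8.8)
s=snap('side','side16');crop('side16',230,180,330,270,7,'h1')
t=snap('top','top16');crop('top16',260,170,345,250,7,'h2')
w=np.radians(8.9);c,n=np.cos(w),np.sin(w)
for d,o,nm in((s,(230,180),'side'),(t,(260,170),'top')):
    P=lambda X:((proj(d,X)-o)*7+3).round()
    for a,b,z in((12,-15,5),(-23,-15,5),(12,15,5),(-23,15,5),(-47,0,34),(-25,0,34)): print(nm,(a,b,z),P([.5743+(a*c-b*n)/1e3,-.1115+(a*n+b*c)/1e3,.064+z/1e3]))
```

```text
t 18.0 pos [0.5122 0.087  0.2204] F [ 0.52 -1.11 -0.14] open 0.448
tool z yaw 8.64 tilt x-axis [ 0.0117  0.0061 -0.9999] units to go [ 3.215 -4.128 -0.134]
turn deg [-0.16  0.72 -0.24]
side (12, -15, 5) [465. 365.]
side (-23, -15, 5) [364. 417.]
side (12, 15, 5) [397. 302.]
side (-23, 15, 5) [297. 352.]
side (-47, 0, 34) [263. 343.]
side (-25, 0, 34) [330. 310.]
top (12, -15, 5) [358. 232.]
top (-23, -15, 5) [386. 340.]
top (12, 15, 5) [266. 252.]
top (-23, 15, 5) [293. 360.]
top (-47, 0, 34) [373. 412.]
top (-25, 0, 34) [355. 341.]
```

View pics/h1.png

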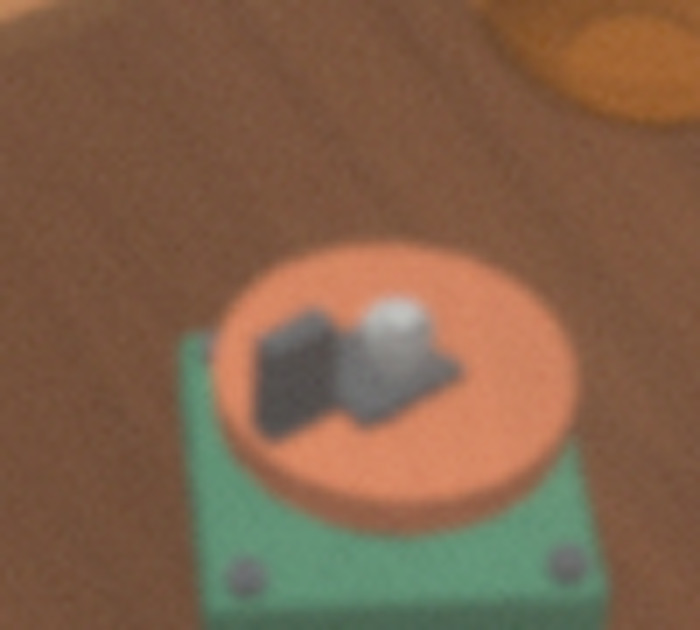

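View pics/h2.png

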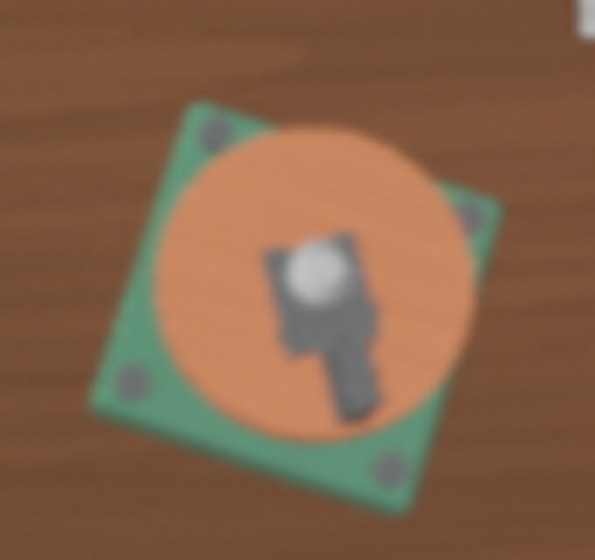

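View pics/top16.png

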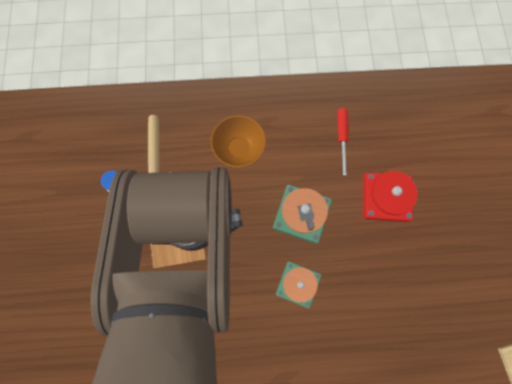

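The top crop shows the clip flat on the lap around the neck. Its jaw corners at (265,250) and (352,235) match the home prediction to within about 1 px, and the bystanders are unmoved. I'll let the arm settle, then hand in.

Emit:
drive_tool(
  series=[
    [[0, 0, 0], [0, 0, 0]],
    [[0, 0, 0], [0, 0, 0]],
    [[0, 0, 0], [0, 0, 0]],
  ],
)

```text
time: 18.4
eef_pos: [0.513, 0.0858, 0.2225]
tcp_rot: [-0.053, 0.7, 0.055, 0.71]
contact_force: [-0.2, -0.4, -0.7]
opening: 0.451
```

```bash
python3 -c "
from h import *
st();print(ctrl.sign_off())"
```

```text
time 18.4
qpos [-0.0323 -0.0712  1.9583  0.0059  1.2401 -1.7579]
eef_pos [0.513  0.0858 0.2225]
tcp_rot [-0.0526  0.6997  0.0554  0.7103]
contact_force [-0.2429 -0.4121 -0.7163]
wrist_torque [-0.0282  0.0372 -0.0127]
opening 0.451
[[ 0.015 -0.152  0.988]
 [ 0.005  0.988  0.152]
 [-1.     0.003  0.015]]
the job is handed in; nothing more can be done
None
```

The lap is on its seat and the clip is home in the spindle groove. I handed the job in at 18.4 s, with the gripper open and clear of everything.

- **Lap:** I pressed it down about 8 mm at roughly 6 N, until it stopped and the force rose to 11.6 N. A camera fit afterwards put its face at z ≈ 0.063 m, against 0.064 m expected when seated.
- **Clip:** I held it by its tab and slid it flat along the lap. The push peaked at about 17 N, fell to almost nothing as it snapped past, then rose sharply to about 12 N at the home position.
- **Last checks:** after release, the clip lies flat round the neck, with its front corners within about 1 pixel of the predicted home position. It had turned a few degrees about the spindle on release. The bowl, screwdriver and hammer handle are where they were; in the last top view the arm hid the hammer head and most of the jar.
- **Disagreement:** the shut fingertips touched about 24 mm farther back than the stated 11 mm ahead of the TCP. I set the heights by feel and from the pictures instead. The wrist also pitched by about 1° while pushing, and I corrected it as I went.

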